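# Tap down the toppled powder jars

## Robot

A 6-joint arm with a two-finger parallel gripper is mounted at the origin on the work surface. World frame = base frame: x ahead of the robot, y to its left, z up, the work surface at z = 0. Lengths are in mm, angles in rad, forces in N, time in s.
With the tool pointing down it reaches from about 350 to 975 mm from the base axis. Payload 7.1 kg.
Tool frame: the origin (TCP) lies between the finger pads; the fingertips stand 17 mm ahead of it and the grasp point (between the pads) lies 2 mm behind it; z points along the fingers, y is the line along which they close (so a half turn about z gives the same grasp; the last joint's range is limited). The gripper opens to 88 mm and grips with 3 to 60 N. Pads are 20 mm wide; open, the fingers measure 115 mm over their backs; the gripper's body (75 mm by 178 mm) begins 61 mm behind the grasp point.
Start: joints at [-1.152, 0.423, 1.63, -0, 1.089, -0.019], TCP at [264.982, -566.029, 239.675] pointing down, gripper open.
Joint ranges: [-3, 3], [-0.9, 2.11], [0.09, 2.58], [-1.31, 4.45], [0.11, 2.69], [-2.54, 2.54]. Speed limits (rad/s): [2.39, 2.39, 3.01, 3.14, 3.14, 3.14].

## Interface

Orientations are given as a rotation vector (axis times angle).
In Python, from workcell import ctrl gives the robot as it stands.
- The arm moves only by the shell command python3 jog.py 'ROWS' [OPENING]. ROWS is a JSON list of rows, 1 to 5 of them, each of 6 numbers: dx, dy, dz in mm, then a rotation vector rx, ry, rz in rad; each row shifts and turns the commanded pose from where the row before left it, along the tool's axes as they then stand; what a row does not reach is not made up. A row lasts 1/12 s, in which the tool goes at most 41.7 mm and 0.125 rad, less where a joint would pass 70% of its speed; a pose out of reach is approached as far as the arm can. OPENING is the finger opening in mm, set as the command begins (- or left out keeps the last). The fingers move at their own pace and stop on an object; the grip force is fixed at half the most. Time passes only in rows, so rows that do not move let the fingers close. It prints the time, the measured TCP pose, the force, the opening and the grip force at its end.
- ctrl.get_obs(): the state, without advancing time (a new reading comes with each control period).
- ctrl.get_image(name): name is "scene" or "top" or "wrist"; returns a dict with "img" (384x512x3 uint8, red, green, blue), "fx", "fy", "cx", "cy" (pixels), "k1" (the pictures are not rectified: a ray, as slopes to the right and down, at radius r is drawn at 1 + k1 r^2 times it, then the intrinsics apply), "R" (3x3) and "t" (3): a world point X has camera coordinates R X + t. Camera axes: x right, y down, z forward; pixel columns grow to the right and rows downward; lengths in mm; the calibration is good to about 2 mm. A picture is of the moment at which its call begins. There is no depth.
- ctrl.close_job(): hands the job in; it is judged then, once.
The state is a dict: "t": time; "qpos": joint angles; "qvel": joint speeds; "joint_torque": joint torques, N m; "ee_pos": TCP position; "orientation": TCP orientation; "ft_force": force on the tool from outside, world axes, zero at the start; "moment": the same for the moment, N m; "width": finger opening in mm; "grasp_force": force on a finger pad.
Only numpy, scipy, OpenCV 4.12 (cv2) and the standard library are available. Lean on these libraries where they do the work, as an engineer would, in place of code of your own. Each camera call takes 0.05 s, during which the arm holds its last target. There are 200 camera calls.

## Task

The powder jars on the bench have been knocked over: stand every one of them upright on the platform of the tapping table and let go, then reset the stroke counter by twisting its knob clockwise to the stop and letting it spring back. With all the jars still standing on the platform, give the treadle at least three full strokes, right down to its stop and all the way up again, then move all the jars into the aluminium tray and leave them standing upright there. Leave the beaker, tube rack and tip box where they are.

Things in the scene. Friction and masses are not known exactly. Their poses are not given: they have to be found in the camera images.
- jar1: square white plastic powder jar: body 54 x 54 mm, 66 mm tall, flat shoulder; rigid round grey cap 38 mm across, 68 to 92 mm above the base; 0.17 to 0.34 kg. Origin: centre of its underside; z points from base to cap (level while it lies), x and y square to its side faces. Starts lying on the bench on a side face, cap to the robot's left or partly towards it. None if absent in this run
- jar2: square white plastic powder jar: body 54 x 54 mm, 66 mm tall, flat shoulder; rigid round grey cap 38 mm across, 68 to 92 mm above the base; 0.17 to 0.34 kg. Origin: centre of its underside; z points from base to cap (level while it lies), x and y square to its side faces. Starts lying on the bench on a side face, cap to the robot's left or partly towards it. None if absent in this run
- jar3: square white plastic powder jar: body 54 x 54 mm, 66 mm tall, flat shoulder; rigid round grey cap 38 mm across, 68 to 92 mm above the base; 0.17 to 0.34 kg. Origin: centre of its underside; z points from base to cap (level while it lies), x and y square to its side faces. Starts lying on the bench on a side face, cap to the robot's left or partly towards it. None if absent in this run
- platform: black rubber-topped platform of the white tapping table, 120 mm (its x) by 290 mm (its y), flat, no rim. Origin: centre of its top, about 60 mm above the bench; z up. Fixed housing below, 130 x 300 mm. It rises up to 7 mm as the treadle goes down and sinks again as it comes up. The jars fit in a row along its y, for example 90 mm apart
- treadle (a joint): angle of the treadle: 0 up at rest, grows as it is pressed, 0.30 rad at its stop (fully down). A spring returns it; pressing at treadle_pad takes about 4 N to start and 12 to 16 N at the stop
- treadle_pad (a point): the place to press, on top of the treadle's black rubber pad, 110 mm from the hinge, 25 mm from the free end; 64 mm above the bench when up, 32 mm fully down (then 7 mm farther from the hinge). The treadle is a steel plate 135 x 85 mm on a fixed grey base 150 x 100 mm, hinged at the end away from the robot. The point turns with it; its x points from free end to hinge (level when up)
- reset_knob (a joint): angle of the stroke counter's reset knob: 0 at rest, grows as it is turned clockwise seen from above, 1.2 rad at its stop. A spring (0.03 N m at rest, 0.12 N m at the stop) turns it back when let go
- knob_grip (a point): point on the knob's upright axis at gripping height, 71 mm above the bench. The knob is a black bar 54 mm long (this point's x), 16 mm thick (y), its top 12 mm above this point, on a disc 54 mm across whose top is 16 mm below it; it sits on a fixed white box 95 x 95 mm, 45 mm high. The point turns with the knob
- tray_in (a point): centre of the inner floor of a fixed aluminium tray, 5 mm above the bench: inside 120 mm (its x) by 280 mm (its y), walls 5 mm thick and 28 mm high; z up. The jars fit in a row along its y, for example 85 mm apart
- beaker: bystander: glass beaker, 68 mm across, 90 mm tall, origin at the centre of its underside
- tube_rack: bystander: blue tube rack, 80 x 150 x 35 mm, with a few clear tubes, origin at the centre of its underside
- tip_box: bystander: grey pipette tip box with clear lid, 87 x 122 x 75 mm, origin at the centre of its underside

How it is judged:
By the outcome, as a careful person would: the job done as asked, in the order asked, and still so for the second after the job is handed in, with the robot touching nothing.
Of jar1, jar2, jar3 only 2 to 3 are there at a start; the rules pass over those that are not, and their reading is None.
At some moment in a run one of jar1, jar2, jar3 may be knocked a few centimetres aside while the robot is not near it.
Once in a run the grip may slacken for a moment while it holds something.
It also fails if it takes over 210 s, if anything falls off the work surface, if the arm or the gripper's body presses on something with over 40 N, if the wrist force passes 120 N, or if a joint passes its speed limit or range.

## Working session

There is one attempt and no reset: what is moved stays moved. The work goes in short steps, Python scripts to look and compute and a shell command to move; the robot and the scene stay as the last step left them, time stands still between calls to the robot, and variables do not carry over. Pictures are saved under pics/ and viewed, at most 14 in all, crops included, and the job is handed in when it is done.

```bash
ls; mkdir -p pics
python3 - <<'E'
from workcell import ctrl
import cv2
print(ctrl.get_obs())
for n in("scene","top"):
    d=ctrl.get_image(n); cv2.imwrite(f"pics/{n}0.png",cv2.resize(d["img"][:,:,::-1],(800,600),interpolation=cv2.INTER_CUBIC))
    print(n,{k:d[k] for k in d if k!="img"})
E
```

```text
jog.py
pics
workcell.py
{'t': 0.0, 'qpos': array([-1.15199484e+00,  4.23820542e-01,  1.63068081e+00, -1.78846697e-05,
        1.08862185e+00, -1.90181770e-02]), 'qvel': array([ 6.09466659e-04,  4.90852322e-04,  8.47081773e-04,  6.86303191e-04,
        6.40055161e-04, -6.48943307e-05]), 'joint_torque': array([-2.58136271e-03, -5.44633663e+01, -2.73674279e+01,  6.41090563e-02,
        2.26555875e-02, -1.07128430e-04]), 'ee_pos': array([ 264.77060697, -565.55767694,  238.91797247]), 'orientation': array([-3.06515376e+00, -6.81933495e-01,  5.01528944e-04]), 'ft_force': array([-0.60159977,  1.52138132, -0.8083226 ]), 'moment': array([ 0.05673823, -0.04036414, -0.00335559]), 'grasp_force': 0.0, 'width': 88.08690927260497}
scene {'fx': 468.5634819646743, 'fy': 468.5634819646743, 'cx': 254.59694742777074, 'cy': 181.39970544390235, 'k1': -0.14662635811972527, 'R': array([[ 0.66748366,  0.74427604,  0.02277591],
       [ 0.46452886, -0.39230492, -0.79392052],
       [-0.58196092,  0.54050904, -0.60759482]]), 't': array([-327.9028158 , -203.99098434, 1847.63827521])}
top {'fx': 350.45403576086767, 'fy': 350.45403576086767, 'cx': 254.2652575470251, 'cy': 189.01867226146112, 'k1': -0.01187286327061853, 'R': array([[ 0.07337241, -0.99728987,  0.00542212],
       [-0.97673655, -0.07295661, -0.2016508 ],
       [ 0.20149988,  0.00949962, -0.97944247]]), 't': array([-84.8812091 , 544.18737514, 846.41607851])}
```
View pics/scene0.png

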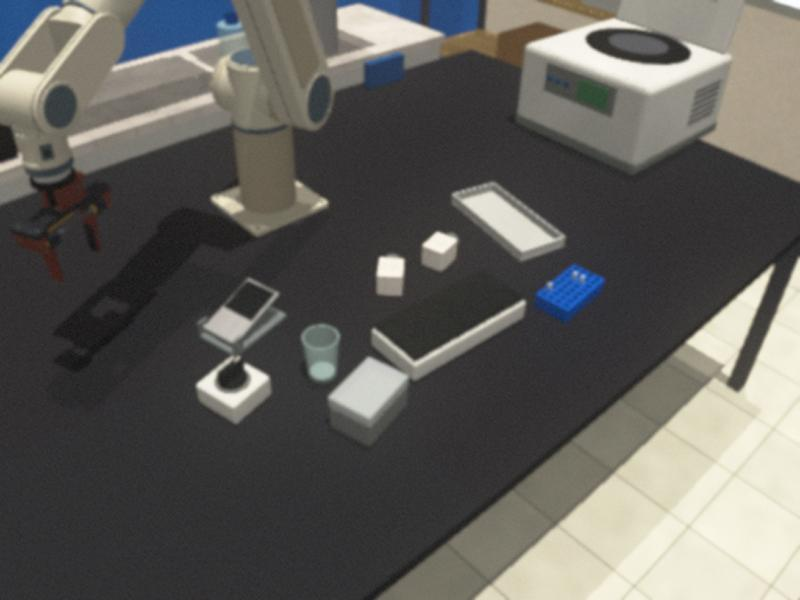

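View pics/top0.png

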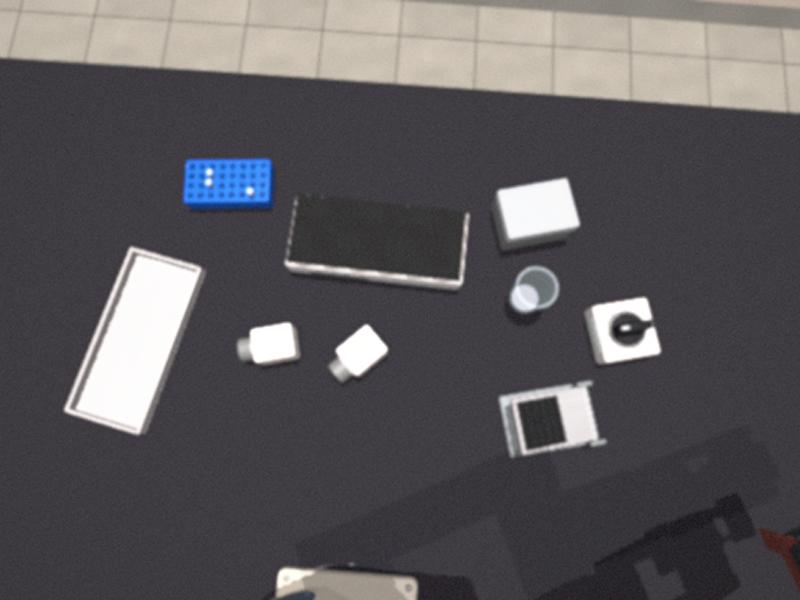

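The scene view shows two jars. In the top view (800x600) the bodies are at (272,343) and (360,352), with both caps to the left. The platform is at (377,240), the tray at (136,340), the knob at (630,328), and the treadle pad at (541,422) with its hinge on the right.

Create h.py:
```python
import numpy as np, cv2, pickle, os
from workcell import ctrl
from scipy.spatial.transform import Rotation as Ro
np.set_printoptions(precision=1,suppress=True)
def snap(name,key,scale=1.5625,crop=None):
    d=ctrl.get_image(name); pickle.dump(d,open(f"pics/{key}.pkl","wb"))
    im=d["img"][:,:,::-1]
    if crop: im=im[crop[1]:crop[3],crop[0]:crop[2]]
    cv2.imwrite(f"pics/{key}.png",cv2.resize(im,None,fx=scale,fy=scale,interpolation=cv2.INTER_CUBIC)); return d
def load(key): return pickle.load(open(f"pics/{key}.pkl","rb"))
def ray(d,uv):   # native pixels -> origin, dir (world)
    K=np.array([[d["fx"],0,d["cx"]],[0,d["fy"],d["cy"]],[0,0,1]])
    p=cv2.undistortPoints(np.array([[uv]],float),K,np.array([d["k1"],0,0,0.]))[0,0]
    return -d["R"].T@d["t"], d["R"].T@np.array([p[0],p[1],1])
def atz(d,uv,z):
    o,v=ray(d,uv); return o+v*(z-o[2])/v[2]
def tri(*obs):
    A=np.zeros((3,3));b=np.zeros(3)
    for d,uv in obs:
        o,v=ray(d,uv);v=v/np.linalg.norm(v);P=np.eye(3)-np.outer(v,v);A+=P;b+=P@o
    X=np.linalg.solve(A,b); return X
def proj(d,X):
    K=np.array([[d["fx"],0,d["cx"]],[0,d["fy"],d["cy"]],[0,0,1]])
    return cv2.projectPoints(np.array([X],float),cv2.Rodrigues(d["R"])[0],d["t"],K,np.array([d["k1"],0,0,0.]))[0][0,0]
def st():
    o=ctrl.get_obs(); print("t",round(o["t"],2),"p",o["ee_pos"],"rv",o["orientation"].round(3),"w",round(o["width"],1),"F",o["ft_force"],"q",o["qpos"].round(2)); return o
def mv(target,Rt=None):   # displacement in tool axes to reach world target / orientation
    o=ctrl.get_obs(); R=Ro.from_rotvec(o["orientation"])
    print("d_tool",R.inv().apply(np.array(target)-o["ee_pos"]), "rot", (R.inv()*Rt).as_rotvec().round(3) if Rt is not None else "")
```

Run:
```python
from h import *
d=snap("top","top0"); s=snap("scene","scene0")
k=.64
for n,u,v,z in [("jarA",272,343,54),("capA",243,349,27),("jarB",360,352,54),("capB",340,370,27),("plat",377,240,60),("platTL",296,197,60),("platTR",468,213,60),("platBL",287,265,60),("platBR",462,283,60),("tray",136,340,5),("trTL",132,250,33),("trTR",203,268,33),("trBL",68,410,33),("trBR",142,432,33),("knob",630,328,80),("pad",541,422,64),("tip",537,207,75),("beak",536,285,90)]:
    print(n,atz(d,(u*k,v*k),z))
w=snap("wrist","w0"); print("wrist cam pos",-w["R"].T@w["t"], w["R"], w["fx"]); o=st(); print(Ro.from_rotvec(o["orientation"]).as_matrix())
```

```text
jarA [455.6 152.3  54. ]
capA [444.7 205.6  27. ]
jarB [451.6   8.8  54. ]
capB [422.1  41.1  27. ]
plat [639.9  -3.7  60. ]
platTL [705.7 140.   60. ]
platTR [ 699.  -153.5   60. ]
platBL [585.7 141.6  60. ]
platBR [ 576.7 -149.3   60. ]
tray [448.1 396.8   5. ]
trTL [599.  416.5  33. ]
trTR [576.4 289.9  33. ]
trBL [324.5 474.6  33. ]
trBR [299.3 348.8  33. ]
knob [ 518.7 -417.5   80. ]
pad [ 362.5 -283.2   64. ]
tip [ 712.7 -266.4   75. ]
beak [ 575.1 -263.9   90. ]
wrist cam pos [ 341.  -530.3  384.6] [[ 0.4 -0.9 -0. ]
 [-0.9 -0.4  0.3]
 [-0.3 -0.1 -1. ]] 326.13439296964816
t 0.25 p [ 264.9 -565.8  239.3] rv [-3.1 -0.7  0. ] w 87.9 F [ 0.3 -0.2  0.2] q [-1.1  0.4  1.6 -0.   1.1 -0. ]
[[ 0.9  0.4 -0. ]
 [ 0.4 -0.9  0. ]
 [-0.  -0.  -1. ]]
```

```bash
python3 -c "
from h import *
mv([540,40,330])"
```

```text
d_tool [ 506.  -432.1  -90.4] rot
```

```bash
A='[[31.6,-27,-5.6,0,0,0]'; python3 jog.py '[[31.6,-27,-5.6,0,0,0],[31.6,-27,-5.6,0,0,0],[31.6,-27,-5.6,0,0,0],[31.6,-27,-5.6,0,0,0],[31.6,-27,-5.6,0,0,0]]'
python3 jog.py '[[31.6,-27,-5.6,0,0,0],[31.6,-27,-5.6,0,0,0],[31.6,-27,-5.6,0,0,0],[31.6,-27,-5.6,0,0,0],[31.6,-27,-5.6,0,0,0]]'
python3 jog.py '[[31.6,-27,-5.6,0,0,0],[31.6,-27,-5.6,0,0,0],[31.6,-27,-5.6,0,0,0],[31.6,-27,-5.6,0,0,0],[31.6,-27,-5.6,0,0,0]]'
python3 jog.py '[[31.6,-27,-5.6,0,0,-0.12],[0,0,0,0,0,-0.12],[0,0,0,0,0,-0.12],[0,0,0,0,0,-0.12],[0,0,0,0,0,-0.12]]'
python3 jog.py '[[0,0,0,0,0,-0.12],[0,0,0,0,0,-0.12],[0,0,0,0,0,-0.12],[0,0,0,0,0,-0.12],[0,0,0,0,0,-0.05]]'
python3 jog.py '[[0,0,0,0,0,0],[0,0,0,0,0,0]]'
python3 - <<'E'
from h import *
snap("wrist","w1"); st()
E
```

```text
t: 0.67
ee_pos: [350.5, -376.3, 267.6]
orientation: [-3.067, -0.681, 0.0]
ft_force: [0.6, 0.3, -0.0]
width: 87.5
grasp_force: 0.0
t: 1.08
ee_pos: [435.9, -188.1, 295.8]
orientation: [3.066, 0.682, 0.0]
ft_force: [0.8, -0.1, -0.6]
width: 87.9
grasp_force: 0.0
t: 1.5
ee_pos: [521.3, 0.1, 323.6]
orientation: [3.066, 0.682, 0.001]
ft_force: [1.3, -0.6, -0.0]
width: 87.6
grasp_force: 0.0
t: 1.92
ee_pos: [537.9, 36.2, 328.5]
orientation: [-2.722, -1.567, 0.0]
ft_force: [0.8, -0.7, -0.3]
width: 88.0
grasp_force: 0.0
t: 2.33
ee_pos: [537.8, 35.6, 328.6]
orientation: [-2.218, -2.225, 0.0]
ft_force: [-0.3, -0.4, 0.3]
width: 87.9
grasp_force: 0.0
t: 2.5
ee_pos: [537.9, 35.6, 328.7]
orientation: [-2.227, -2.216, 0.0]
ft_force: [-0.1, 0.1, -0.3]
width: 87.6
grasp_force: 0.0
t 2.55 p [537.9  35.6 328.7] rv [-2.2 -2.2  0. ] w 87.8 F [ 0.5  0.3 -0.2] q [0.  0.2 1.7 0.  1.2 0.1]
```

View pics/w1.png

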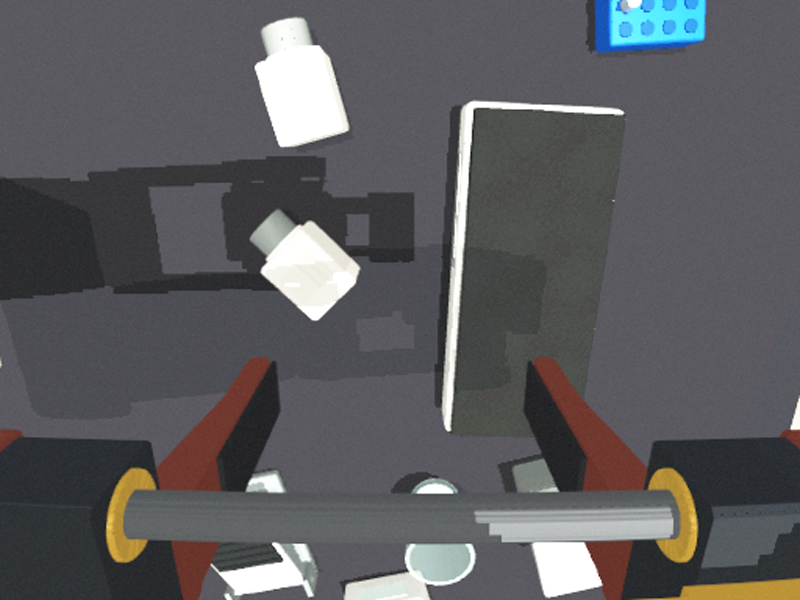

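The wrist view (800x600) shows jar A's body corners at about (258,68), (320,48), (349,130), (283,146) and its cap at (288,32). Jar B's corners are at about (263,268), (307,224), (359,270), (316,320) and its cap is at (272,230). The platform corners are at about (474,107), (624,112), and lower left (452,430). I'll take a second viewpoint.

```bash
python3 jog.py '[[36,35,0,0,0,0],[36,35,0,0,0,0],[36,20,0,0,0,0],[0,0,0,0,0,0],[0,0,0,0,0,0]]'
python3 - <<'E'
from h import *
snap("wrist","w2"); st()
E
```

```text
t: 2.97
ee_pos: [616.8, 132.8, 327.9]
orientation: [-2.223, -2.219, 0.001]
ft_force: [-1.4, -0.7, -0.6]
width: 87.9
grasp_force: 0.0
t 3.02 p [616.1 131.6 328. ] rv [-2.2 -2.2  0. ] w 87.5 F [-0.5  0.5 -0.1] q [ 0.2  0.3  1.5 -0.   1.3  0.2]
```

View pics/w2.png

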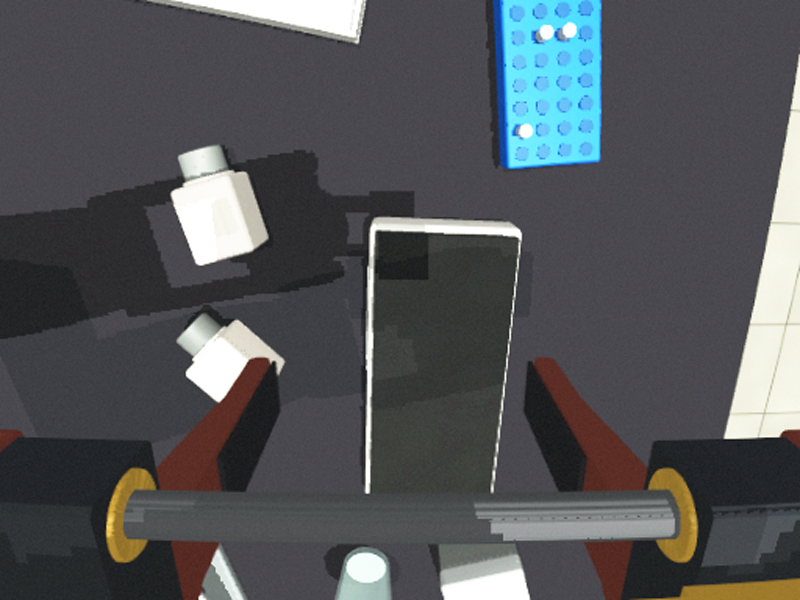

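In the second view, jar A's left top edge runs (173,195) to (203,264) with the cap at (203,160). Jar B's corners are (187,378), (235,322), (285,362), and the far platform top corners are (377,231), (521,237).

Run:
```python
from h import *
a,b=load("w1"),load("w2");k=.64
def T(n,p,q):
    p=np.array(p)*k;q=np.array(q)*k;X=tri((a,p),(b,q)); print(n,X,"res",proj(a,X)-p,proj(b,X)-q)
T("A sh-left",(258,68),(173,195));T("A base-left",(283,146),(203,264));T("A sh-right",(320,48),(240,172))
T("A cap",(288,32),(203,160))
T("B left",(263,268),(187,378));T("B sh-top",(307,224),(235,322));T("B cap",(272,230),(200,332))
T("plat TL",(474,107),(377,231));T("plat TR",(624,112),(521,237));
T("platBLw1-like",(447,430),(368,490))
T("beaker",(440,557),(367,568))
# upscaled jar crops, side by side
def crop(d,x0,y0): return cv2.resize(d["img"][y0:y0+96,x0:x0+96,::-1],(396,396),interpolation=cv2.INTER_CUBIC)
im=np.hstack([crop(a,150,5),crop(a,150,125)]);im2=np.hstack([crop(b,95,85),crop(b,95,180)])
im=np.vstack([im,im2]); cv2.imwrite("pics/c1.png",cv2.resize(im,(600,600)))
```

```text
A sh-left [427.8 173.6  52.3] res [-0.1 -0.1] [0.1 0.1]
A base-left [443.  113.9  46.3] res [0.6 0.5] [-0.6 -0.4]
A sh-right [473.8 190.7  20. ] res [1.4 1.1] [-1.4 -0.9]
A cap [450.3 201.2  38.2] res [0.3 0.3] [-0.3 -0.2]
B left [426.8  18.8  74.8] res [1.1 0.7] [-1.  -0.6]
B sh-top [449.8  42.7  -0.4] res [0.3 0.2] [-0.2 -0.2]
B cap [422.6  41.3  23. ] res [0.4 0.3] [-0.4 -0.3]
plat TL [595.8 142.6  52.3] res [0.3 0.3] [-0.3 -0.3]
plat TR [714.2 139.   58.1] res [1.  0.7] [-0.9 -0.7]
platBLw1-like [ 581.4 -181.6  -18.1] res [-3.1 -4.1] [2.8 4. ]
beaker [ 575.6 -315.7   -2.1] res [ -2.7 -16.8] [ 1.7 15.9]
```

View pics/c1.png

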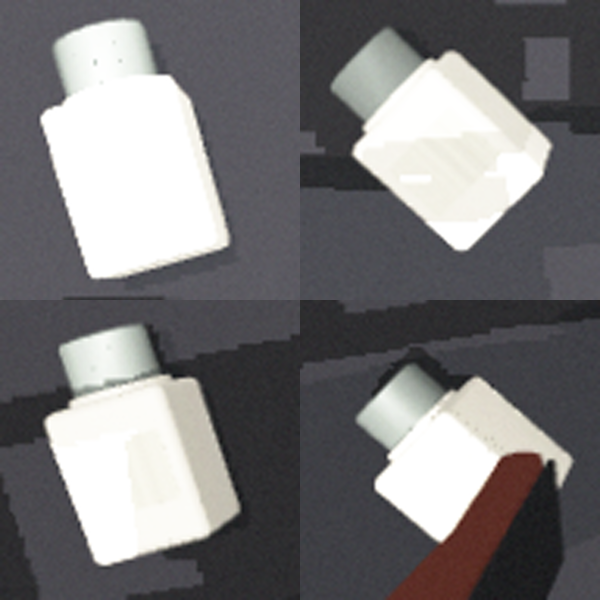

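The enlarged crops give clear top-face corners for both jars, so I'll fit each jar's pose, including height, to them.

Run:
```python
from h import *
from scipy.optimize import least_squares
a,b=load("w1"),load("w2");s=3.125
def cv(o,p): return np.array(o)+np.array(p)/s-.3
def fit(n,obs,x0):
    def f(p):
        x,y,th,z=p;h=np.array([np.cos(th),np.sin(th),0]);r=np.array([np.sin(th),-np.cos(th),0]);B=np.array([x,y,z]);out=[]
        for d,uv,l,w in obs: out+=list(proj(d,B+h*l+r*w)-uv)
        return out
    r=least_squares(f,x0); print(n,"base",r.x[:2],"th deg",np.degrees(r.x[2]),"ztop",r.x[3],"rms",np.sqrt(np.mean(r.fun**2)).round(2)); 
    th=r.x[2]; print("  body mid",r.x[:2]+33*np.array([np.cos(th),np.sin(th)])); print(r.fun)
# right of h (w=+27) is +x side ; left w=-27
o1,o2=(150,5),(95,85)
fit("A",[(a,cv(o1,(43,117)),66,-27),(a,cv(o1,(172,78)),66,27),(a,cv(o1,(214,248)),0,27),(a,cv(o1,(93,277)),0,-27),
 (b,cv(o2,(47,120)),66,-27),(b,cv(o2,(167,78)),66,27),(b,cv(o2,(210,240)),0,27),(b,cv(o2,(104,265)),0,-27)],[455,120,1.8,54])
o1,o2=(150,125),(95,180)
fit("B",[(a,cv(o1,(54,152)),66,-27),(a,cv(o1,(132,62)),66,27),(a,cv(o1,(230,155)),0,27),(a,cv(o1,(162,250)),0,-27),
 (b,cv(o2,(75,180)),66,-27),(b,cv(o2,(152,90)),66,27),(b,cv(o2,(142,243)),0,-27)],[465,-10,2.3,54])
```

```text
A base [464.8 118.9] th deg 103.52542114791741 ztop 44.302417373943115 rms 1.06
  body mid [457. 151.]
[-0.7 -0.5  0.1  0.1  1.1  0.  -0.8  1.7 -0.1 -1.2 -0.2  1.7  1.9 -1.7
 -1.3 -0.3]
B base [471.8 -19.6] th deg 132.7865666336738 ztop 30.831857497767825 rms 3.91
  body mid [449.4   4.7]
[-2.9 -3.  -1.6 -0.5  0.9  3.6 -3.7 -2.1 -0.5 -4.2 -2.1  1.9 10.8  4.3]
```

Run:
```python
from h import *
from scipy.optimize import least_squares
a,b=load("w1"),load("w2");s=3.125
def cv(o,p): return np.array(o)+np.array(p)/s-.3
def fit(n,obs,x0,zf):
    def f(p):
        x,y,th,z=p; z=zf or z;h=np.array([np.cos(th),np.sin(th),0]);r=np.array([np.sin(th),-np.cos(th),0]);B=np.array([x,y,z]);out=[]
        for d,uv,l,w in obs: out+=list(proj(d,B+h*l+r*w)-uv)
        return out
    r=least_squares(f,x0);th=r.x[2]; print(n,"th deg",np.degrees(th),"ztop",zf or r.x[3],"rms",np.sqrt(np.mean(r.fun**2)),"mid",r.x[:2]+33*np.array([np.cos(th),np.sin(th)]))
for zf in (None,54):
 o1,o2=(150,5),(95,85)
 fit("A",[(a,cv(o1,(43,117)),66,-27),(a,cv(o1,(172,78)),66,27),(a,cv(o1,(93,277)),0,-27),
 (b,cv(o2,(47,120)),66,-27),(b,cv(o2,(167,78)),66,27),(b,cv(o2,(104,265)),0,-27)],[455,120,1.8,54],zf)
 o1,o2=(150,125),(95,180)
 fit("B",[(a,cv(o1,(54,152)),66,-27),(a,cv(o1,(132,62)),66,27),(a,cv(o1,(230,155)),0,27),(a,cv(o1,(162,250)),0,-27),
 (b,cv(o2,(75,180)),66,-27),(b,cv(o2,(152,90)),66,27)],[465,-10,2.3,54],zf)
# platform edges
for n,p,q in [("TL",(474,107),(377,231)),("TR",(624,112),(521,237))]: print(n,atz(a,np.array(p)*.64,60),atz(b,np.array(q)*.64,60))
print("BL",atz(a,np.array((452,430))*.64,60)); print("tray corner z33",atz(b,np.array((357,41))*.64,33))
```

```text
A th deg 104.75015581503365 ztop 43.52777585000139 rms 0.6942645360667401 mid [457.7 151.5]
B th deg 136.7393638021368 ztop 28.6067009293862 rms 1.7788281411445677 mid [451.6   3.4]
A th deg 104.68622782891592 ztop 54 rms 1.217523759043911 mid [460.7 151.5]
B th deg 135.22014178583143 ztop 54 rms 2.582399840603404 mid [458.   10.9]
TL [594.4 142.5  60. ] [596.6 143.6  60. ]
TR [712.1 139.7  60. ] [715.  138.4  60. ]
BL [ 583.9 -140.8   60. ]
tray corner z33 [581.9 291.6  33. ]
```

```bash
python3 - <<'E'
from h import *
from scipy.optimize import least_squares
a,b=load("w1"),load("w2");s=3.125
def cv(o,p): return np.array(o)+np.array(p)/s-.3
o1,o2=(150,125),(95,180)
for zf in (None,54):
    obs=[(a,cv(o1,(54,152)),66,-27),(a,cv(o1,(132,62)),66,27),(a,cv(o1,(230,155)),0,27),(a,cv(o1,(162,250)),0,-27),(b,cv(o2,(75,180)),66,-27),(b,cv(o2,(147,108)),66,27)]
    def f(p):
        x,y,th,z=p; z=zf or z;h=np.array([np.cos(th),np.sin(th),0]);r=np.array([np.sin(th),-np.cos(th),0]);B=np.array([x,y,z]);out=[]
        for d,uv,l,w in obs: out+=list(proj(d,B+h*l+r*w)-uv)
        return out
    r=least_squares(f,[465,-10,2.3,54]);th=r.x[2]; print(np.degrees(th),r.x,r.fun,r.x[:2]+33*np.array([np.cos(th),np.sin(th)]))
E
python3 jog.py '[[0,0,0,0,0.12,0],[0,0,0,0,0.12,0],[0,0,0,0,0.12,0],[0,0,0,0,0.12,0],[0,0,0,0,0.12,0]]' | grep -E "ee_pos|orient"
python3 -c "
from h import *
st()"
```

```text
136.76543078145076 [476.9 -18.5   2.4  35.3] [-1.3  0.2 -1.8  0.6  3.3  2.8  0.3 -0.9  0.7 -0.7 -1.1 -2.2] [452.9   4.1]
135.60271240128083 [481.2 -13.5   2.4  54. ] [-1.9 -1.  -0.6 -1.3  5.5  3.1  0.7  0.  -1.7  0.9 -2.1 -1.1] [457.6   9.6]
ee_pos: [616.2, 129.8, 330.3]
orientation: [-1.882, -1.873, -0.591]
t 3.43 p [616.2 129.8 330.3] rv [-1.9 -1.9 -0.6] w 87.5 F [-0.1  0.2  0.6] q [-0.1  0.4  1.6  0.6  1.3 -0.3]
```

```bash
python3 jog.py '[[0,0,0,0,0.12,0],[0,0,0,0,0.12,0],[0,0,0,0,0.12,0],[0,0,0,0,0.09,0],[0,0,0,0,0,0]]' | grep -E "ee_pos|orient"
python3 -c "
from h import *
st()
R=Ro.from_euler('Z',104.7,degrees=True).as_matrix()
def tool(th,tilt):  # tilt>0 points toward h
    h=np.array([np.cos(th),np.sin(th),0]);z=np.array([0,0,-1.]);y=np.cross(z,h)
    return Ro.from_matrix(np.c_[h,y,z])*Ro.from_rotvec([0,tilt,0])
mv([460,151,160],tool(np.radians(104.7),-.5))
"
cat >> h.py <<'E'
def tool(th,tilt):  # th deg: heading of tool x when down; tilt>0 points toward h
    th=np.radians(th);h=np.array([np.cos(th),np.sin(th),0]);z=np.array([0,0,-1.]);y=np.cross(z,h)
    return Ro.from_matrix(np.c_[h,y,z])*Ro.from_rotvec([0,tilt,0])
E
```

```text
ee_pos: [614.9, 128.6, 325.9]
orientation: [-1.588, -1.57, -0.917]
t 3.85 p [614.9 128.6 325.9] rv [-1.6 -1.6 -0.9] w 87.5 F [-0.8 -0.1 -1. ] q [-0.2  0.5  1.7  1.   1.4 -0.6]
d_tool [-134.6 -154.   101. ] rot [ 0.1 -1.5 -0.3]
```

```bash
python3 jog.py '[[0,0,0,0.01,-0.116,-0.02],[0,0,0,0.01,-0.116,-0.02],[0,0,0,0.01,-0.116,-0.02],[0,0,0,0.01,-0.116,-0.02],[0,0,0,0.01,-0.116,-0.02]]' | grep -E "ee_pos|orient"
python3 jog.py '[[0,0,0,0.01,-0.116,-0.02],[0,0,0,0.01,-0.116,-0.02],[0,0,0,0.01,-0.116,-0.02],[0,0,0,0.01,-0.116,-0.02],[0,0,0,0.01,-0.116,-0.02]]' | grep -E "ee_pos|orient"
python3 jog.py '[[0,0,0,0.01,-0.116,-0.02],[0,0,0,0.01,-0.116,-0.02],[0,0,0,0.01,-0.116,-0.02],[0,0,0,0,0,0],[0,0,0,0,0,0]]' | grep -E "ee_pos|orient"
python3 -c "
from h import *
st()
mv([460,151,130],tool(104.7,-.5))
"
```

```text
ee_pos: [617.1, 129.9, 331.0]
orientation: [-1.86, -2.076, -0.475]
ee_pos: [617.3, 130.7, 332.0]
orientation: [1.915, 2.36, -0.108]
ee_pos: [616.1, 132.5, 329.2]
orientation: [1.677, 2.203, -0.442]
t 5.1 p [616.1 132.5 329.2] rv [ 1.7  2.2 -0.4] w 87.9 F [ 1.  -0.8  0. ] q [ 0.4  0.4  1.5 -0.5  1.4  0.3]
d_tool [ 143.1 -137.5  158.2] rot [-0. -0.  0.]
```

```bash
python3 -c "
from h import *
R=tool(104.7,-.5);print(R.as_matrix()[:,2]); mv(np.array([460,151,30])-100*R.as_matrix()[:,2],R)
"
```

```text
[ 0.1 -0.5 -0.9]
d_tool [ 191.4 -136.8  147.8] rot [-0. -0.  0.]
```

```bash
python3 jog.py '[[24,-17.1,18.5,0,0,0],[24,-17.1,18.5,0,0,0],[24,-17.1,18.5,0,0,0],[24,-17.1,18.5,0,0,0],[24,-17.1,18.5,0,0,0]]' | grep -E "ee_pos|orient"
python3 jog.py '[[24,-17.1,18.5,0,0,0],[24,-17.1,18.5,0,0,0],[24,-17.1,18.5,0,0,0],[0,0,0,0,0,0],[0,0,0,0,0,0]]' | grep -E "ee_pos|orient"
python3 -c "
from h import *
st()
mv([460,151,30],tool(104.7,-.5))
snap('wrist','w3')
"
```

```text
ee_pos: [510.8, 171.3, 196.7]
orientation: [1.685, 2.199, -0.44]
ee_pos: [447.8, 195.9, 117.2]
orientation: [1.681, 2.202, -0.446]
t 5.93 p [447.8 195.9 117.2] rv [ 1.7  2.2 -0.4] w 87.8 F [ 0.5  0.4 -0.3] q [ 0.6  0.5  1.9 -0.5  1.   0.7]
d_tool [-2.9  4.4 98.7] rot [-0. -0.  0.]
```

View pics/w3.png

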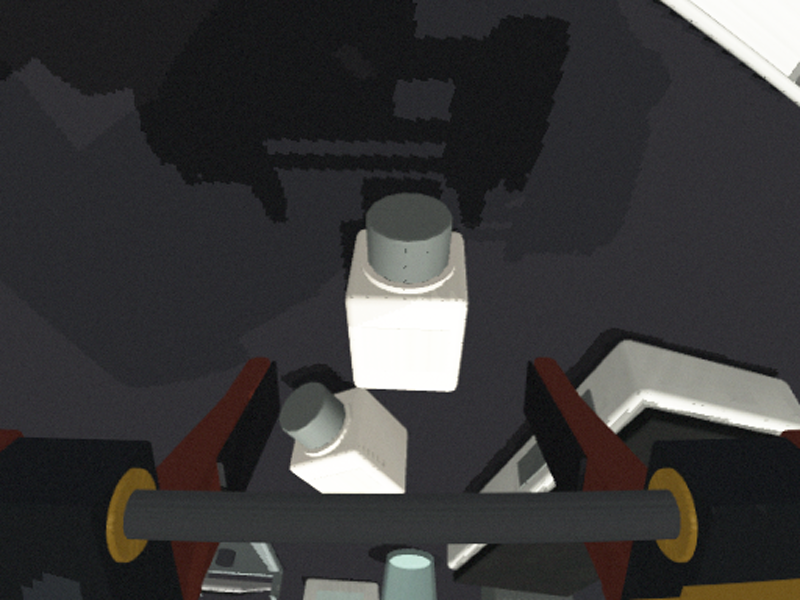

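Jar A is square to the fingers and centred at x≈408, between finger inner edges at about 278 and 527. Going in.

```bash
python3 jog.py '[[-1,1,25,0,0,0],[-1,1,25,0,0,0],[-1,1,25,0,0,0],[0,1,20,0,0,0],[0,0,3,0,0,0]]' 
python3 jog.py '[[0,0,0,0,0,0],[0,0,0,0,0,0],[0,0,0,0,0,0],[0,0,0,0,0,0],[0,0,0,0,0,0]]' 50
python3 jog.py '[[0,0,0,0,0,0],[0,0,0,0,0,0]]' 
python3 jog.py '[[10,0,-18,0,0,0],[10,0,-18,0,0,0],[20,0,-35,0,0,0],[20,0,-35,0,0,0],[0,0,0,0,0,0]]' 
python3 -c "
from h import *
st(); mv([644,55,180],tool(104.7,-.5))"
```

```text
t: 6.4
ee_pos: [461.2, 149.9, 30.0]
orientation: [1.683, 2.199, -0.446]
ft_force: [-0.7, -0.2, 0.2]
width: 87.9
grasp_force: 0.0
t: 6.82
ee_pos: [460.2, 152.3, 31.5]
orientation: [1.679, 2.201, -0.444]
ft_force: [-2.3, 0.1, 0.7]
width: 58.1
grasp_force: 0.8
t: 6.98
ee_pos: [460.0, 152.2, 31.4]
orientation: [1.678, 2.201, -0.445]
ft_force: [-1.8, 0.9, 7.7]
width: 54.8
grasp_force: 29.7
t: 7.4
ee_pos: [438.7, 256.9, 102.1]
orientation: [1.678, 2.204, -0.432]
ft_force: [0.7, 1.5, -1.5]
width: 54.7
grasp_force: 29.6
t 7.4 p [438.7 256.9 102.1] rv [ 1.7  2.2 -0.4] w 54.7 F [ 0.7  1.5 -1.5] q [ 0.7  0.6  1.9 -0.5  1.   0.8]
d_tool [-259.3  143.3   34.6] rot [-0. -0.  0.]
```

```bash
python3 jog.py '[[-33.6,17.9,2.1,0,0,0],[-33.6,17.9,2.1,0,0,0],[-33.6,17.9,2.1,0,0,0],[-33.6,17.9,2.1,0,0,0],[-33.6,17.9,2.1,0,0,0]]' | grep -E "ee_pos|wid|grasp"
python3 jog.py '[[-33.6,17.9,2.1,0,0,0],[-33.6,17.9,2.1,0,0,0],[-33.6,17.9,2.1,0,0,0],[0,0,0,0,0.12,0],[0,0,0,0,0.12,0]]' | grep -E "ee_pos|wid|grasp"
python3 jog.py '[[0,0,0,0,0.12,0],[0,0,0,0,0.12,0],[0,0,0,0,0.12,0],[0,0,0,0,0.12,0],[0,0,0,0,0.12,0]]' | grep -E "ee_pos|wid|grasp"
python3 jog.py '[[0,0,0,0,0.12,0],[0,0,0,0,0.12,0],[0,0,0,0,0.12,0],[0,0,0,0,0.12,0],[0,0,0,0,0.12,0]]' | grep -E "ee_pos|wid|grasp"
python3 jog.py '[[0,0,0,0,0.12,0],[0,0,0,0,0,0],[0,0,0,0,0,0]]' | grep -E "ee_pos|wid|grasp"
python3 -c "
from h import *
st(); mv([644,55,130],tool(104.7,1.071)); snap('wrist','w4'); snap('scene','s4',4,(200,90,360,230))"
```

```text
ee_pos: [566.4, 122.3, 160.4]
width: 54.7
grasp_force: 29.6
ee_pos: [644.0, 47.5, 197.2]
width: 55.1
grasp_force: 29.6
ee_pos: [643.3, 47.3, 197.7]
width: 54.6
grasp_force: 29.6
ee_pos: [643.2, 46.7, 197.1]
width: 54.8
grasp_force: 29.6
ee_pos: [642.3, 46.9, 194.4]
width: 54.8
grasp_force: 29.6
t 9.32 p [642.3  46.9 194.4] rv [-1.3 -1.7 -0.8] w 54.8 F [ 0.3  0.2 -1.8] q [-0.3  0.8  1.4  0.8  1.7 -0.8]
d_tool [-53.6   6.8  35.9] rot [-0. -0. -0.]
```

View pics/s4.png

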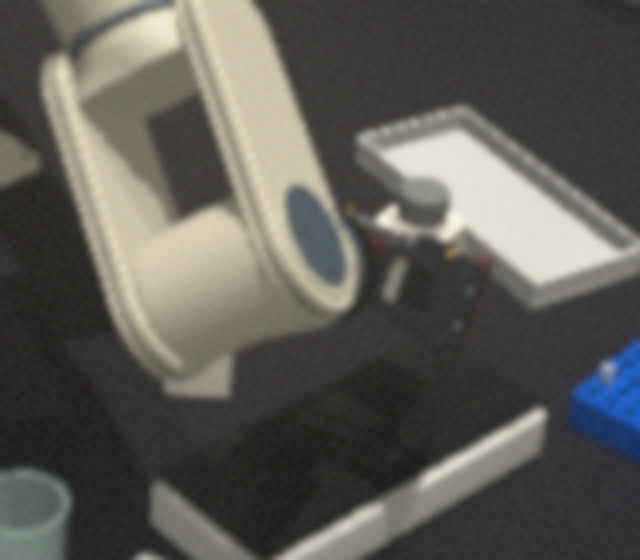

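```bash
python3 jog.py '[[-25,2.3,16,0,0,0],[-25,2.3,16,0,0,0],[-25,2.3,16,0,0,0],[0,0,0,0,0,0],[0,0,0,0,0,0]]'
python3 jog.py '[[-2.6,0,1.4,0,0,0],[0,0,0,0,0,0]]'
python3 jog.py '[[-1.3,0,0.7,0,0,0],[0,0,0,0,0,0]]'
python3 jog.py '[[-1.3,0,0.7,0,0,0],[0,0,0,0,0,0]]'
```

```text
t: 9.83
ee_pos: [643.3, 57.7, 108.6]
orientation: [-1.324, -1.672, -0.757]
ft_force: [1.4, 0.5, -0.3]
width: 55.0
grasp_force: 29.6
t: 10.0
ee_pos: [644.5, 56.6, 107.2]
orientation: [-1.325, -1.675, -0.761]
ft_force: [0.1, 0.1, -1.9]
width: 54.9
grasp_force: 29.6
t: 10.17
ee_pos: [644.0, 56.4, 104.8]
orientation: [-1.326, -1.673, -0.76]
ft_force: [-0.1, 1.6, -2.4]
width: 54.8
grasp_force: 29.6
t: 10.33
ee_pos: [643.4, 56.6, 102.3]
orientation: [-1.326, -1.671, -0.759]
ft_force: [0.5, -0.2, -1.7]
width: 54.1
grasp_force: 3.0
```

The grip has slackened at the last reading, so I'll hold and see.

```bash
python3 jog.py '[[0,0,0,0,0,0],[0,0,0,0,0,0],[0,0,0,0,0,0],[0,0,0,0,0,0],[0,0,0,0,0,0]]'
python3 - <<'E'
from h import *
snap('scene','s5',4,(240,90,400,230));snap('wrist','w5')
E
```

```text
t: 10.75
ee_pos: [643.3, 56.7, 102.0]
orientation: [-1.325, -1.671, -0.759]
ft_force: [0.6, -0.3, -1.3]
width: 53.6
grasp_force: 30.0
```

View pics/w5.png

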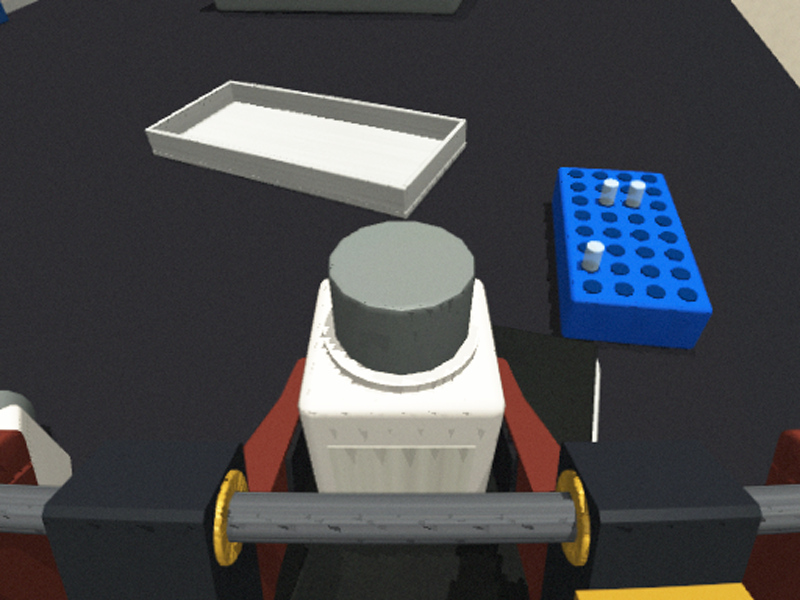

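The jar is still upright and held, with its cap at (402,265). Continuing down to contact.

```bash
for i in 1; do
python3 jog.py '[[-1.3,0,0.7,0,0,0],[0,0,0,0,0,0]]' | grep -E "ee_pos|ft|gras"
python3 jog.py '[[-1.3,0,0.7,0,0,0],[0,0,0,0,0,0]]'| grep -E "ee_pos|ft|gras"
python3 jog.py '[[-1.3,0,0.7,0,0,0],[0,0,0,0,0,0]]'| grep -E "ee_pos|ft|gras"
python3 jog.py '[[-0.9,0,0.5,0,0,0],[0,0,0,0,0,0]]'| grep -E "ee_pos|ft|gras"
done
python3 -c "
from h import *
st(); mv([0,0,0],tool(104.7,1.071))"
```

```text
ee_pos: [643.1, 56.8, 100.3]
ft_force: [-0.1, 0.7, -2.4]
grasp_force: 30.0
ee_pos: [643.1, 56.8, 98.8]
ft_force: [-0.3, -0.7, -1.0]
grasp_force: 30.0
ee_pos: [643.0, 56.8, 97.3]
ft_force: [0.9, -0.3, -0.9]
grasp_force: 30.0
ee_pos: [643.1, 56.8, 96.6]
ft_force: [0.8, -0.7, -1.4]
grasp_force: 30.0
t 11.52 p [643.1  56.8  96.6] rv [-1.3 -1.7 -0.8] w 53.9 F [ 0.8 -0.7 -1.4] q [-0.3  1.   1.4  0.8  1.6 -0.9]
d_tool [ -61.9 -631.4  153.5] rot [-0. -0. -0.]
```

```bash
python3 jog.py '[[-0.9,0,0.5,0,0,0],[0,0,0,0,0,0]]' | grep -E "ee_pos|ft|gras"
python3 jog.py '[[-0.9,0,0.5,0,0,0],[0,0,0,0,0,0]]'| grep -E "ee_pos|ft|gras"
python3 jog.py '[[-0.9,0,0.5,0,0,0],[0,0,0,0,0,0]]'| grep -E "ee_pos|ft|gras"
python3 jog.py '[[-0.9,0,0.5,0,0,0],[0,0,0,0,0,0]]'| grep -E "ee_pos|ft|gras"
```

```text
ee_pos: [643.1, 56.7, 96.3]
ft_force: [-0.1, -1.4, 3.4]
grasp_force: 30.0
ee_pos: [643.1, 56.7, 96.2]
ft_force: [-1.2, -3.6, 7.6]
grasp_force: 30.0
ee_pos: [643.1, 56.6, 96.0]
ft_force: [-2.5, -3.3, 11.4]
grasp_force: 30.0
ee_pos: [643.1, 56.6, 95.9]
ft_force: [-4.2, -5.3, 16.2]
grasp_force: 30.0
```

```bash
python3 jog.py '[[1,0,-0.5,0,0,0],[0,0,0,0,0,0],[0,0,0,0,0,0],[0,0,0,0,0,0],[0,0,0,0,0,0]]' 88 | grep -E "ee_pos|ft|wid|gras"
python3 jog.py '[[0,0,-10,0,0,0],[0,0,-25,0,0,0],[0,0,-35,0,0,0],[0,0,-35,0,0,0],[0,0,-35,0,0,0]]'| grep -E "ee_pos|ft|gras"
python3 -c "
from h import *
st(); mv([457,9,220],tool(135.5,-.5)); snap('wrist','w6')"
```

```text
ee_pos: [642.7, 57.1, 93.2]
ft_force: [0.4, -0.1, -0.4]
width: 83.8
grasp_force: 0.0
ee_pos: [677.5, -64.6, 158.2]
ft_force: [0.7, -0.4, 0.0]
grasp_force: 0.0
t 13.02 p [677.5 -64.6 158.2] rv [-1.3 -1.7 -0.8] w 87.8 F [ 0.7 -0.4  0. ] q [-0.4  1.   1.2  0.8  1.8 -0.8]
d_tool [ 105.1 -197.1   89.2] rot [ 0.1 -1.6 -0.6]
```

View pics/w6.png

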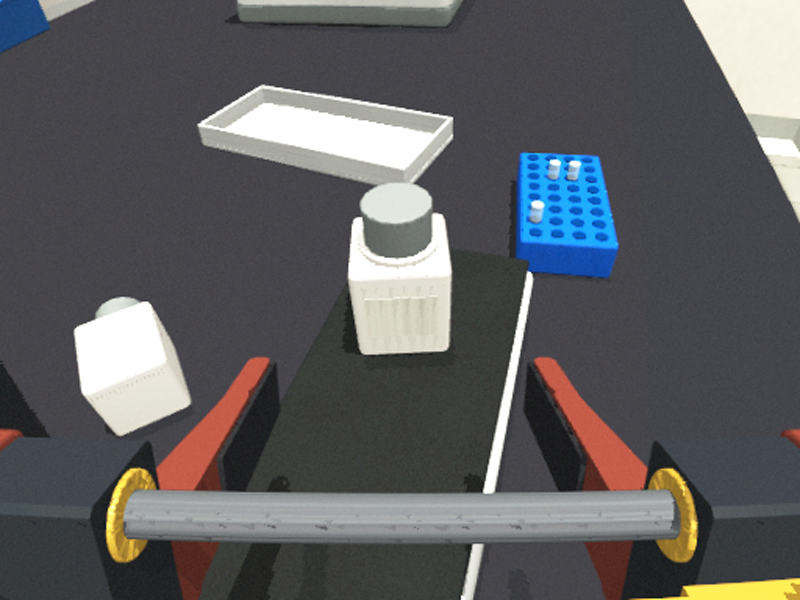

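Jar A stands on the platform, with its base near (404,350). Now jar B: rise, reorient, then check it hasn't been knocked.

```bash
python3 jog.py '[[35,0,-19,0,0,0],[35,0,-19,0,0,0],[35,0,-19,0.008,-0.11,-0.043],[0,0,0,0.008,-0.11,-0.043],[0,0,0,0.008,-0.11,-0.043]]' | grep -E "ee_pos"
python3 jog.py '[[0,0,0,0.008,-0.11,-0.043],[0,0,0,0.008,-0.11,-0.043],[0,0,0,0.008,-0.11,-0.043],[0,0,0,0.008,-0.11,-0.043],[0,0,0,0.008,-0.11,-0.043]]' | grep -E "ee_pos"
python3 jog.py '[[0,0,0,0.008,-0.11,-0.043],[0,0,0,0.008,-0.11,-0.043],[0,0,0,0.008,-0.11,-0.043],[0,0,0,0.008,-0.11,-0.043],[0,0,0,0.008,-0.11,-0.043]]' | grep -E "ee_pos"
python3 jog.py '[[0,0,0,0.008,-0.11,-0.043],[0,0,0,0,0,0]]' | grep -E "ee_pos"
python3 -c "
from h import *
R=tool(135.5,-.5)
st(); mv(np.array([457,9,30])-100*R.as_matrix()[:,2],R)
a=snap('top','t1'); b=load('top0')
import numpy as np
x0=cv2.absdiff(a['img'],b['img']).max(2)[195:260,200:255]; print('diff jarB region',x0.max(),(x0>60).sum())"
```

```text
ee_pos: [684.8, -66.3, 279.9]
ee_pos: [683.8, -65.1, 277.8]
ee_pos: [683.8, -64.4, 278.2]
ee_pos: [680.9, -63.0, 275.3]
t 14.48 p [680.9 -63.  275.3] rv [ 1.   2.5 -0.2] w 88.1 F [-1.3  0.5 -0.9] q [ 0.   0.3  1.7 -0.5  0.8 -0.5]
d_tool [ 302.1 -105.2   17.1] rot [ 0. -0.  0.]
diff jarB region 184 2128
```

```bash
python3 jog.py '[[33.5,-11.7,1.9,0,0,0],[33.5,-11.7,1.9,0,0,0],[33.5,-11.7,1.9,0,0,0],[33.5,-11.7,1.9,0,0,0],[33.5,-11.7,1.9,0,0,0]]' | grep -E "ee_pos"
python3 jog.py '[[33.5,-11.7,1.9,0,0,0],[33.5,-11.7,1.9,0,0,0],[33.5,-11.7,1.9,0,0,0],[33.5,-11.7,1.9,0,0,0],[0,0,0,0,0,0]]' | grep -E "ee_pos"
python3 jog.py '[[0,0,0,0,0,0]]' | grep -E "ee_pos"
python3 -c "
from h import *
st(); mv([457,9,30],tool(135.5,-.5)); snap('wrist','w7')"
```

```text
ee_pos: [540.1, -5.5, 189.3]
ee_pos: [421.2, 41.7, 116.9]
ee_pos: [425.9, 42.3, 119.0]
t 15.45 p [425.9  42.3 119. ] rv [ 1.   2.5 -0.2] w 88.2 F [1.3 1.4 0.3] q [ 0.3  0.3  2.3 -1.1  0.5  0.5]
d_tool [ 0.7 -4.4 99.8] rot [ 0. -0. -0.]
```

View pics/w7.png

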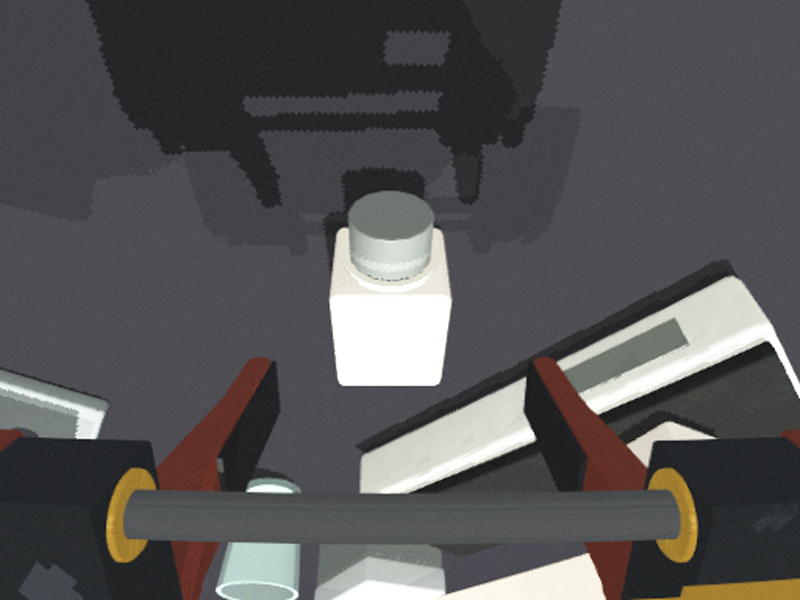

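Jar B is unmoved, square, and slightly left (x≈391), which agrees with the computed -4.4 mm.

```bash
python3 jog.py '[[0,-2,25,0,0,0],[0,-2,25,0,0,0],[0,0,0,0,0,0]]' 
python3 -c "
from h import *
st(); mv([457,9,30],tool(135.5,-.5))"
```

```text
t: 15.75
ee_pos: [443.6, 24.2, 75.8]
orientation: [1.025, 2.481, -0.217]
ft_force: [-0.0, 0.8, 0.4]
width: 88.0
grasp_force: 0.0
t 15.75 p [443.6  24.2  75.8] rv [ 1.   2.5 -0.2] w 88.0 F [-0.   0.8  0.4] q [ 0.3  0.5  2.3 -1.3  0.4  0.7]
d_tool [ 3.  -2.5 50. ] rot [ 0. -0. -0.]
```

```bash
python3 jog.py '[[0,0,0,0,0.1,0],[0,0,0,0,0.1,0],[0,0,0,0,0,0]]'  | grep -E "ee_pos"
python3 -c "
from h import *
st(); mv([457,9,30],tool(135.5,-.3))"
```

```text
ee_pos: [441.8, 22.6, 77.8]
t 16.0 p [441.8  22.6  77.8] rv [ 1.1  2.6 -0.2] w 87.8 F [-0.4 -0.8  0. ] q [ 0.2  0.4  2.3 -1.   0.4  0.3]
d_tool [-1.2  0.3 51.9] rot [ 0.   0.1 -0. ]
```

```bash
python3 jog.py '[[0,0,17,0,0.03,0],[0,0,17,0,0.03,0],[-1,0,17,0,0,0],[0,0,0,0,0,0]]'  | grep -E "ee_pos"
python3 -c "
from h import *
st(); mv([457,9,30],tool(135.5,-.3))"
```

```text
ee_pos: [453.7, 9.6, 27.9]
t 16.33 p [453.7   9.6  27.9] rv [ 1.1  2.6 -0.2] w 87.8 F [-0.5  0.6  0.4] q [ 0.1  0.6  2.2 -1.1  0.3  0.4]
d_tool [-3.3  1.9 -1.1] rot [ 0.  0. -0.]
```

```bash
python3 jog.py '[[-3,2,-2,0,0,0],[0,0,0,0,0,0],[0,0,0,0,0,0],[0,0,0,0,0,0],[0,0,0,0,0,0]]' 50 | grep -E "ee_pos|wid|gras"
python3 jog.py '[[0,0,0,0,0,0],[0,0,0,0,0,0],[0,0,0,0,0,0]]' | grep -E "ee_pos|wid|gras"
python3 -c "
from h import *
o=st(); R=Ro.from_rotvec(o['orientation']).as_matrix(); print('TCP minus mid along h',(o['ee_pos'][:2]-[457,9])@[np.cos(2.365),np.sin(2.365)]); print('x,z axes',R[:,0].round(3),R[:,2].round(3))"
python3 jog.py '[[-5,0,-19,0,0,0],[-9,0,-33,0,0,0],[-9,0,-33,0,0,0],[-9,0,-33,0,0,0],[0,0,0,0,0,0]]' 
python3 -c "
from h import *
o=st(); mv([641,-37,200],tool(100,1.25))"
```

```text
ee_pos: [455.3, 10.7, 32.0]
width: 58.0
grasp_force: 1.1
ee_pos: [455.1, 10.5, 31.9]
width: 53.8
grasp_force: 29.9
t 17.0 p [455.1  10.5  31.9] rv [ 1.1  2.6 -0.2] w 53.8 F [-1.7  0.3  7.3] q [ 0.2  0.6  2.2 -1.   0.3  0.3]
TCP minus mid along h 2.4208787139663013
x,z axes [-0.7  0.7 -0.3] [ 0.2 -0.2 -0.9]
t: 17.42
ee_pos: [452.3, 15.1, 158.8]
orientation: [1.071, 2.622, -0.152]
ft_force: [1.9, 0.5, -1.1]
width: 54.1
grasp_force: 29.8
t 17.42 p [452.3  15.1 158.8] rv [ 1.1  2.6 -0.2] w 54.1 F [ 1.9  0.5 -1.1] q [ 0.2  0.2  2.2 -0.5  0.5 -0.2]
d_tool [-175.2   95.1   16.9] rot [-0.3  1.5  0.6]
```

```bash
python3 jog.py '[[-34,19,0,0,0,0],[-34,19,0,0,0,0],[-34,19,0,0,0,0],[-34,19,-5,0,0,0],[-34,19,-10,0,0,0]]' | grep -E "ee_pos|wid|gras"
python3 -c "
from h import *
o=st(); R=Ro.from_rotvec(o['orientation']).as_matrix(); t=-np.arcsin(-R[2,0]); th=np.degrees(np.arctan2(R[1,0],R[0,0])); print('tilt',t,'th',th, 'roll',R[2,1]); mv([641,-37,200],tool(100,t+np.pi/2))"
```

```text
ee_pos: [628.0, -28.5, 220.2]
width: 54.3
grasp_force: 29.9
t 17.83 p [628.  -28.5 220.2] rv [ 1.1  2.6 -0.2] w 54.3 F [ 0.7  0.3 -2.1] q [ 0.   0.4  1.8 -0.3  0.8 -0.6]
tilt -0.31593202887442484 th 135.54494055768288 roll 0.006150029908921648
d_tool [-8.2  2.8 23.9] rot [-0.3  1.5  0.6]
```

```bash
sed -i 's/precision=1/precision=3/' h.py
python3 jog.py '[[0,0,0,-0.021,0.107,0.043],[0,0,0,-0.021,0.107,0.043],[0,0,0,-0.021,0.107,0.043],[0,0,0,-0.021,0.107,0.043],[0,0,0,-0.021,0.107,0.043]]' | grep -E "ee_pos|wid|gras"
python3 jog.py '[[0,0,0,-0.021,0.107,0.043],[0,0,0,-0.021,0.107,0.043],[0,0,0,-0.021,0.107,0.043],[0,0,0,-0.021,0.107,0.043],[0,0,0,-0.021,0.107,0.043]]' | grep -E "ee_pos|wid|gras"
python3 jog.py '[[0,0,0,0,0,0],[0,0,0,0,0,0]]' | grep -E "ee_pos|wid|gras"
python3 -c "
from h import *
o=st(); mv([641,-37,200],tool(100,1.255))"
```

```text
ee_pos: [627.8, -27.8, 221.1]
width: 54.2
grasp_force: 29.8
ee_pos: [627.7, -28.3, 220.5]
width: 54.2
grasp_force: 29.9
ee_pos: [627.0, -28.6, 218.8]
width: 54.4
grasp_force: 29.9
t 18.83 p [626.997 -28.624 218.768] rv [-1.363 -2.043 -0.696] w 54.4 F [ 0.381 -0.474 -2.48 ] q [-0.35  0.68  1.47  0.64  1.53 -0.95]
d_tool [-22.969   8.283   4.721] rot [-0.098  0.448  0.181]
```

```bash
python3 jog.py '[[0,0,0,-0.024,0.112,0.045],[0,0,0,-0.024,0.112,0.045],[0,0,0,-0.024,0.112,0.045],[0,0,0,-0.024,0.112,0.045],[0,0,0,0,0,0]]' | grep -E "ee_pos|wid|gras"
python3 jog.py '[[0,0,0,0,0,0],[0,0,0,0,0,0]]' | grep -E "ee_pos|wid|gras"
python3 -c "
from h import *
o=st(); mv([641,-37,106],tool(100,1.255))"
```

```text
ee_pos: [626.2, -27.2, 218.3]
width: 54.4
grasp_force: 29.9
ee_pos: [628.2, -26.9, 222.4]
width: 53.9
grasp_force: 29.9
t 19.42 p [628.161 -26.888 222.371] rv [-1.281 -1.543 -0.933] w 53.9 F [ 0.016 -0.341 -1.949] q [-0.43  0.84  1.43  0.92  1.79 -0.88]
d_tool [-114.401   10.128   24.879] rot [-0.004  0.003  0.007]
```

```bash
python3 jog.py '[[-38,3.4,8.3,0,0,0],[-38,3.4,8.3,0,0,0],[-38,3.4,8.3,0,0,0],[0,0,0,0,0,0],[0,0,0,0,0,0]]' | grep -E "ee_pos|ft|gras"
python3 jog.py '[[-2.8,0,0.9,0,0,0],[-2.8,0,0.9,0,0,0],[0,0,0,0,0,0]]' | grep -E "ee_pos|ft|gras"
python3 jog.py '[[-1.4,0,0.5,0,0,0],[0,0,0,0,0,0]]' | grep -E "ee_pos|ft|gras"
python3 jog.py '[[-1,0,0.3,0,0,0],[0,0,0,0,0,0]]'| grep -E "ee_pos|ft|gras"
```

```text
ee_pos: [640.1, -36.0, 105.4]
ft_force: [0.3, -0.1, -1.4]
grasp_force: 29.9
ee_pos: [641.3, -37.3, 102.3]
ft_force: [-0.3, -0.4, -1.0]
grasp_force: 29.9
ee_pos: [640.8, -37.2, 99.6]
ft_force: [0.3, -0.5, -1.6]
grasp_force: 29.9
ee_pos: [640.5, -37.1, 97.5]
ft_force: [0.2, -0.0, -2.8]
grasp_force: 29.9
```

```bash
python3 jog.py '[[-1,0,0.3,0,0,0],[0,0,0,0,0,0]]'| grep -E "ee_pos|ft"
python3 jog.py '[[-1,0,0.3,0,0,0],[0,0,0,0,0,0]]'| grep -E "ee_pos|ft"
python3 jog.py '[[-1,0,0.3,0,0,0],[0,0,0,0,0,0]]'| grep -E "ee_pos|ft"
python3 -c "
from h import *
o=st(); mv([641,-37,96],tool(100,1.255))"
```

```text
ee_pos: [640.5, -37.1, 97.0]
ft_force: [-1.2, -0.7, 3.6]
ee_pos: [640.4, -37.1, 96.8]
ft_force: [-1.9, -0.5, 8.0]
ee_pos: [640.4, -37.1, 96.7]
ft_force: [-2.2, -0.3, 12.3]
t 20.92 p [640.375 -37.08   96.702] rv [-1.276 -1.534 -0.938] w 54.0 F [-2.237 -0.347 12.283] q [-0.44  1.04  1.36  0.9   1.72 -0.99]
d_tool [-0.682  0.625  0.183] rot [-0.003 -0.006  0.006]
```

```bash
python3 jog.py '[[1.5,0,-0.5,0,0,0],[0,0,0,0,0,0],[0,0,0,0,0,0],[0,0,0,0,0,0],[0,0,0,0,0,0]]' 88 | grep -E "ee_pos|ft|wid"
python3 jog.py '[[0,0,-10,0,0,0],[0,0,-20,0,0,0],[0,0,-25,0,0,0],[12,0,-20,0,0,0],[35,0,-12,0,0,0]]'| grep -E "ee_pos|ft"
python3 jog.py '[[35,0,-12,0,0,0],[35,0,-12,0,0,0],[0,0,0,0,-0.12,0],[0,0,0,0,-0.12,0],[0,0,0,0,-0.12,0]]'| grep -E "ee_pos|ft"
python3 jog.py '[[0,0,0,0,-0.12,0],[0,0,0,0,-0.12,0],[0,0,0,0,-0.12,0],[0,0,0,0,-0.12,0],[0,0,0,0,0,0]]'| grep -E "ee_pos|ft"
python3 -c "
from h import *
o=st(); mv([450,-330,300],tool(90,0)); snap('wrist','w8')"
```

```text
ee_pos: [640.4, -37.1, 95.4]
ft_force: [-0.6, -0.4, -0.2]
width: 83.8
ee_pos: [651.3, -107.2, 164.1]
ft_force: [-0.1, 0.1, 0.5]
ee_pos: [652.6, -107.6, 242.1]
ft_force: [0.5, -0.2, -0.1]
ee_pos: [653.0, -103.9, 244.7]
ft_force: [0.0, -0.1, 0.2]
t 22.58 p [ 653.047 -103.912  244.715] rv [-1.795 -2.156 -0.384] w 87.7 F [ 0.009 -0.101  0.161] q [-0.33  0.56  1.45  0.37  1.35 -0.64]
d_tool [-147.523 -239.897 -126.835] rot [-0.029 -0.411  0.18 ]
```

View pics/w8.png

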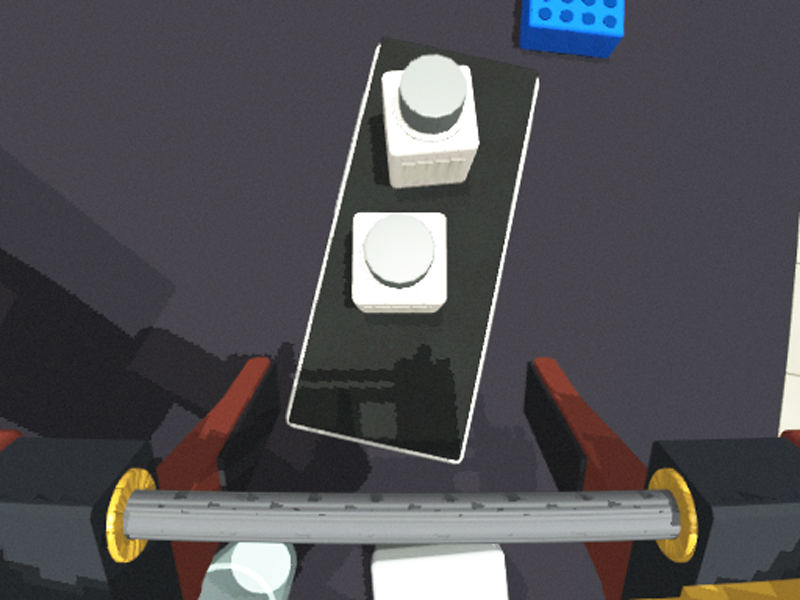

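Both jars stand upright on the platform, at (431,120) and (399,262). Moving to view the knob and treadle.

```bash
python3 jog.py '[[0,0,0,-0.007,-0.103,0.045],[0,0,0,-0.007,-0.103,0.045],[0,0,0,-0.007,-0.103,0.045],[0,0,0,-0.007,-0.103,0.045],[0,0,0,0,0,0]]'| grep -E "ee_pos|ft"
python3 -c "
from h import *
o=st(); mv([440,-430,330],tool(90,0))"
```

```text
ee_pos: [651.6, -104.2, 240.5]
ft_force: [0.2, -0.1, 0.3]
t 23.05 p [ 651.628 -104.219  240.516] rv [-2.219 -2.212  0.006] w 87.7 F [ 0.221 -0.087  0.291] q [-0.18  0.48  1.54  0.    1.13 -0.18]
d_tool [-326.156 -211.392  -88.671] rot [-0.009 -0.003 -0.003]
```

```bash
python3 jog.py '[[-32.6,-21.1,-8.9,0,0,0],[-32.6,-21.1,-8.9,0,0,0],[-32.6,-21.1,-8.9,0,0,0],[-32.6,-21.1,-8.9,0,0,0],[-32.6,-21.1,-8.9,0,0,0]]'| grep -E "ee_pos"
python3 jog.py '[[-32.6,-21.1,-8.9,0,0,0],[-32.6,-21.1,-8.9,0,0,0],[-32.6,-21.1,-8.9,0,0,0],[-32.6,-21.1,-8.9,0,0,0],[-32.6,-21.1,-8.9,0,0,0]]'| grep -E "ee_pos"
python3 jog.py '[[0,0,0,0,0,0],[0,0,0,0,0,0],[0,0,0,0,0,0]]'| grep -E "ee_pos"
python3 -c "
from h import *
st();snap('wrist','w9')"
python3 jog.py '[[0,40,0,0,0,0],[0,40,0,0,0,0],[0,0,0,0,0,0],[0,0,0,0,0,0]]'| grep -E "ee_pos"
python3 -c "
from h import *
st();b=snap('wrist','w10');a=load('w9')
for n,d in(('a',a),('b',b)): print(n,'knob',proj(d,[519,-417,71]),'pad',proj(d,[362,-283,64]))
"
```

```text
ee_pos: [544.8, -270.5, 285.0]
ee_pos: [438.7, -433.5, 329.7]
ee_pos: [440.2, -431.8, 329.2]
t 24.13 p [ 440.166 -431.759  329.176] rv [-2.218 -2.21  -0.002] w 88.2 F [-0.062  0.398 -1.012] q [-0.8   0.33  1.55  0.    1.27 -0.79]
ee_pos: [523.0, -429.6, 328.3]
t 24.52 p [ 523.036 -429.6    328.272] rv [-2.212 -2.216  0.001] w 88.1 F [-0.468 -0.171  0.218] q [-0.71  0.43  1.41  0.    1.31 -0.71]
a knob [321.339 147.659] pad [190.877  33.971]
b knob [255.22 149.3 ] pad [122.228  36.528]
```

Run:
```python
from h import *
a,b=load('w9'),load('w10')
def c(d,x,y,w,h,s): return cv2.resize(d['img'][y:y+h,x:x+w,::-1],(int(w*s),int(h*s)),interpolation=cv2.INTER_CUBIC)
out=np.zeros((600,800,3),np.uint8)
out[:300,:300]=c(a,271,98,100,100,3);out[:300,400:700]=c(b,205,99,100,100,3)
out[300:600,:390]=c(a,125,10,130,100,3);out[300:600,400:790]=c(b,57,10,130,100,3)
cv2.imwrite('pics/c2.png',out)
```

```text
(no output)
```

View pics/c2.png

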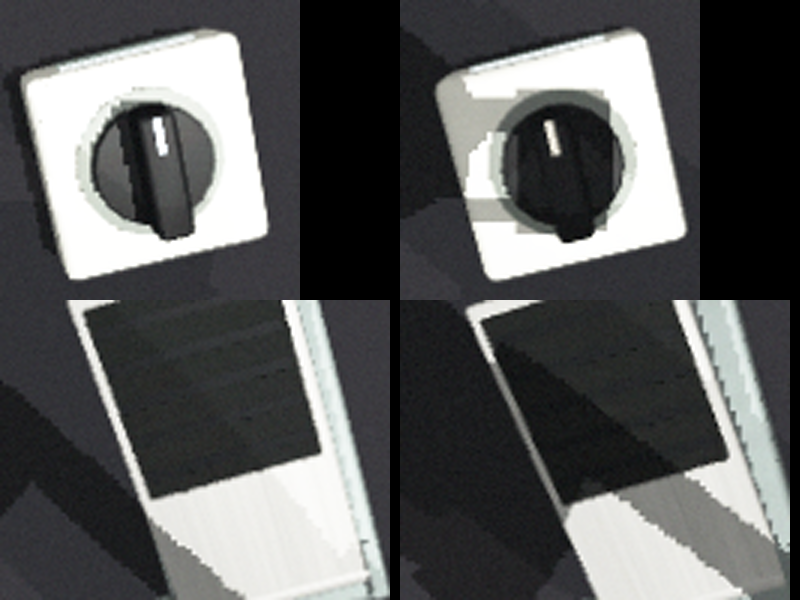

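The crops show the knob bar tilted like its box, with its top running (152,105) to (180,220) in view a and (552,108) to (577,228) in view b. The pad's hinge-side edge is (150,497)-(322,453) in a and (568,503)-(728,460) in b, and the plate's free-end corner is at (468,310) in b.

Run:
```python
from h import *
np.set_printoptions(precision=1,suppress=True)
a,b=load('w9'),load('w10'); top=load('top0')
A=lambda x,y:np.array([271+x/3,98+y/3])-.3; B=lambda x,y:np.array([205+(x-400)/3,99+y/3])-.3
TA=lambda x,y:np.array([125+x/3,10+(y-300)/3])-.3; TB=lambda x,y:np.array([57+(x-400)/3,10+(y-300)/3])-.3
print("disc",tri((a,A(153.5,164)),(b,B(563.5,166))),atz(a,A(153.5,164),55),atz(b,B(563.5,166),55))
print("bar ends",atz(a,A(152,105),83),atz(a,A(180,220),83),atz(b,B(552,108),83),atz(b,B(577,228),83))
print("mark tri",tri((a,A(159,137)),(b,B(552,138))))
print("box corners",[tri((a,A(*p)),(b,B(*q))) for p,q in [((238,35),(648,33)),((268,235),(686,238)),((75,278),(492,278))]])
for n,p,q in [("hinge-side L",(150,497),(568,503)),("hinge-side R",(322,453),(728,460)),("pad TL",(85,312),(482,320))]:
    print(n,tri((a,TA(*p)),(b,TB(*q))),atz(a,TA(*p),64),atz(b,TB(*q),64))
print("free corner L",atz(b,TB(468,310),62), "plate L edge low",atz(b,TB(597,598),62))
for p in [(508,403),(565,395),(517,455),(600,440),(580,385),(500,395)]: print("top",p,atz(top,np.array(p)*.64,62))
```

```text
disc [ 524.  -426.8   50.4] [ 523.1 -425.9   55. ] [ 524. -426.   55.]
bar ends [ 515.9 -396.9   83. ] [ 529.8 -444.1   83. ] [ 519.3 -397.3   83. ] [ 529.6 -446.6   83. ]
mark tri [ 519.3 -409.6   82.8]
box corners [array([ 560.5, -371.1,   38.7]), array([ 579.9, -461.2,   42.8]), array([ 491.3, -479.8,   46.6])]
hinge-side L [ 332.5 -327.9   33.9] [ 339.9 -329.3   64. ] [ 345.5 -329.2   64. ]
hinge-side R [ 408.3 -312.4   48.5] [ 409.5 -313.5   64. ] [ 412.6 -313.9   64. ]
pad TL [ 320.3 -260.5   69. ] [ 318.8 -259.7   64. ] [ 317.7 -259.    64. ]
free corner L [ 311.4 -254.7   62. ] plate L edge low [ 352.8 -367.3   62. ]
top (508, 403) [ 388.  -231.1   62. ]
top (565, 395) [ 407.  -320.8   62. ]
top (517, 455) [ 310.  -247.7   62. ]
top (600, 440) [ 341.7 -376.3   62. ]
top (580, 385) [ 424.3 -344.4   62. ]
top (500, 395) [ 399.5 -218.    62. ]
```

```bash
python3 -c "
from h import *
mv([524.2,-425.5,140],tool(103,0))"
python3 jog.py '[[0,0,36,0,0,-0.12],[0,0,36,0,0,-0.11],[0,0,36,0,0,0],[0,0,36,0,0,0],[0,0,36,0,0,0]]'| grep -E "ee_pos"
python3 jog.py '[[0,0,0,0,0,0],[0,0,0,0,0,0]]'| grep -E "ee_pos"
python3 -c "
from h import *
st();mv([524.2,-425.5,75],tool(103,0))"
```

```text
d_tool [  3.176   3.938 188.507] rot [-0.007 -0.007 -0.226]
ee_pos: [518.7, -430.1, 148.6]
ee_pos: [518.2, -429.7, 148.5]
t 25.15 p [ 518.169 -429.698  148.462] rv [-1.947 -2.449  0.001] w 88.3 F [ 0.238 -0.841  0.474] q [-0.71  0.6   1.56 -0.    0.99 -0.94]
d_tool [ 2.033  7.41  73.428] rot [-0.008 -0.009  0.001]
```

```bash
python3 jog.py '[[1,3.5,25,-0.004,-0.004,0],[1,3.5,25,-0.004,-0.004,0],[0,0,20,0,0,0],[0,0,3,0,0,0],[0,0,0,0,0,0]]'| grep -E "ee_pos|ft"
python3 jog.py '[[0,0,0,0,0,0],[0,0,0,0,0,0],[0,0,0,0,0,0],[0,0,0,0,0,0],[0,0,0,0,0,0]]' 10 | grep -E "ee_pos|ft|wid|gra"
python3 jog.py '[[0,0,0,0,0,0],[0,0,0,0,0,0],[0,0,0,0,0,0],[0,0,0,0,0,0],[0,0,0,0,0,0]]' | grep -E "ee_pos|ft|wid|gra"
python3 -c "
from h import *
o=st(); print(o['moment'])"
```

```text
ee_pos: [526.4, -427.7, 78.4]
ft_force: [-0.5, -0.0, 0.2]
ee_pos: [526.3, -427.6, 77.8]
ft_force: [-0.3, -0.2, 0.3]
width: 57.8
grasp_force: 0.0
ee_pos: [525.9, -427.3, 76.7]
ft_force: [-0.0, 0.5, 0.1]
width: 24.9
grasp_force: 0.0
t 26.4 p [ 525.929 -427.294   76.68 ] rv [1.953 2.456 0.001] w 24.9 F [-0.015  0.468  0.128] q [-0.7   0.69  1.59  0.    0.85 -0.93]
[ 0.038 -0.096  0.02 ]
```

```bash
python3 jog.py '[[2,0,1,0,0,0],[0,0,0,0,0,0],[0,0,0,0,0,0],[0,0,0,0,0,0],[0,0,0,0,0,0]]' | grep -E "ee_pos|ft|wid|gra"
python3 -c "
from h import *
o=st(); print(o['moment'])"
```

```text
ee_pos: [523.8, -426.3, 76.0]
ft_force: [-7.3, -3.9, 5.1]
width: 15.5
grasp_force: 30.0
t 26.82 p [ 523.839 -426.281   76.002] rv [ 1.953  2.458 -0.003] w 15.5 F [-7.278 -3.923  5.092] q [-0.7   0.69  1.59 -0.    0.85 -0.93]
[-0.79   1.282  0.057]
```

```bash
python3 jog.py '[[0,-2,0,0,0,0.06],[0,0,0,0,0,0.1],[0,0,0,0,0,0.1],[0,0,0,0,0,0.1],[0,0,0,0,0,0]]' | grep -E "ee_pos|ft|wid|gra"
python3 jog.py '[[0,0,0,0,0,0.1],[0,0,0,0,0,0.1],[0,0,0,0,0,0.1],[0,0,0,0,0,0.1],[0,0,0,0,0,0]]' | grep -E "ee_pos|ft|wid|gra"
python3 -c "
from h import *
o=st(); print(o['moment']); mv(o['ee_pos'],tool(103,0))"
```

```text
ee_pos: [523.7, -426.3, 76.0]
ft_force: [0.2, -2.7, 1.1]
width: 15.8
grasp_force: 30.0
ee_pos: [523.7, -426.3, 76.0]
ft_force: [-0.6, -3.4, 0.4]
width: 16.0
grasp_force: 30.0
t 27.65 p [ 523.71  -426.295   76.007] rv [2.724 1.556 0.003] w 16.0 F [-0.631 -3.383  0.376] q [-0.7   0.69  1.6   0.    0.85 -0.17]
[-0.491  0.175  0.117]
d_tool [0. 0. 0.] rot [ 0.004  0.002 -0.76 ]
```

```bash
python3 jog.py '[[0,0,0,0,0,0.1],[0,0,0,0,0,0.1],[0,0,0,0,0,0.1],[0,0,0,0,0,0.08],[0,0,0,0,0,0]]' | grep -E "ft|wid|gra"
python3 -c "
from h import *
o=st(); print(o['moment']); mv(o['ee_pos'],tool(103,0))"
python3 jog.py '[[0,0,0,0,0,0.05],[0,0,0,0,0,0]]' | grep -E "ft|wid|gra"
python3 -c "
from h import *
o=st(); print(o['moment']); mv(o['ee_pos'],tool(103,0))"
python3 jog.py '[[0,0,0,0,0,0.05],[0,0,0,0,0,0]]' | grep -E "ft|wid|gra"
python3 -c "
from h import *
o=st(); print(o['moment']); mv(o['ee_pos'],tool(103,0))"
```

```text
ft_force: [0.1, -3.4, 0.1]
width: 15.8
grasp_force: 30.0
t 28.07 p [ 523.734 -426.327   76.012] rv [2.968 1.018 0.004] w 15.8 F [ 0.138 -3.366  0.1  ] q [-0.7   0.69  1.6   0.    0.85  0.21]
[-0.587  0.237  0.138]
d_tool [0. 0. 0.] rot [ 0.005  0.002 -1.137]
ft_force: [-0.7, -4.4, 1.8]
width: 15.5
grasp_force: 30.0
t 28.23 p [ 523.754 -426.333   76.035] rv [2.992 0.946 0.004] w 15.5 F [-0.746 -4.353  1.764] q [-0.7   0.69  1.6   0.    0.85  0.26]
[-0.66   0.225  0.149]
d_tool [0. 0. 0.] rot [ 0.005  0.002 -1.185]
ft_force: [-1.3, -4.9, 1.5]
width: 15.9
grasp_force: 30.6
t 28.4 p [ 523.758 -426.312   76.004] rv [3.014 0.872 0.004] w 15.9 F [-1.28  -4.939  1.518] q [-0.7   0.69  1.6  -0.    0.85  0.31]
[-0.763  0.173  0.778]
d_tool [0. 0. 0.] rot [ 0.005  0.002 -1.234]
```

The moment jumped to 0.78 N m, so that is the stop. Let go now.

```bash
python3 jog.py '[[0,0,0,0,0,0],[0,0,0,0,0,0],[0,0,0,0,0,0],[0,0,0,0,0,0],[0,0,0,0,0,0]]' 88 | grep -E "ft|wid|gra"
python3 jog.py '[[0,0,0,0,0,0],[0,0,0,0,0,0],[0,0,0,0,0,0],[0,0,0,0,0,0],[0,0,0,0,0,0]]' | grep -E "ft|wid|gra"
python3 jog.py '[[0,0,-20,0,0,0],[0,0,-35,0,0,0],[0,0,-35,0,0,0],[0,0,-35,0,0,0],[0,0,0,0,0,0]]' 20 | grep -E "ee|wid|gra"
python3 - <<'E'
from h import *
np.set_printoptions(precision=1,suppress=True)
st()
# pad point: lateral axis & length axis from measured corners at z~64
fl=np.array([311.4,-254.7]); 
xd=np.array([352.8,-367.3])-fl; xd/=np.linalg.norm(xd); print("x dir deg",np.degrees(np.arctan2(xd[1],xd[0])))
lat=np.array([-xd[1],xd[0]]); print(lat, fl+25*xd+42.5*lat)
L=np.array([342.7,-329.2]);Rr=np.array([411,-313.7]); l2=(Rr-L)/np.linalg.norm(Rr-L); x2=np.array([l2[1],-l2[0]]); print("x2 deg",np.degrees(np.arctan2(x2[1],x2[0])), "pad w",np.linalg.norm(Rr-L),"mid",(L+Rr)/2)
print("padTL-L len",np.linalg.norm(L-[318.2,-259.4]))
E
```

```text
ft_force: [2.0, 0.9, 0.0]
width: 45.8
grasp_force: 1.0
ft_force: [0.2, -0.0, 0.5]
width: 79.4
grasp_force: 0.0
ee_pos: [526.1, -428.2, 208.6]
width: 52.9
grasp_force: 0.0
t 29.65 p [ 526.1 -428.2  208.6] rv [3.  0.9 0. ] w 52.9 F [ 0.6 -0.4 -0. ] q [-0.7  0.5  1.5  0.   1.1  0.3]
x dir deg -69.81287860356116
[0.9 0.3] [ 359.9 -263.5]
x2 deg -77.21386436240793 pad w 70.03670466262673 mid [ 376.9 -321.4]
padTL-L len 73.97492818516285
```

```bash
python3 -c "
from h import *
mv([359,-266,112],tool(32,0))"
```

```text
d_tool [ -56.296 -227.468   93.065] rot [ 0.015 -0.005 -0.001]
```

```bash
python3 jog.py '[[-8,-32.5,13.3,0.002,0,0],[-8,-32.5,13.3,0.002,0,0],[-8,-32.5,13.3,0.002,0,0],[-8,-32.5,13.3,0.002,0,0],[-8,-32.5,13.3,0.002,0,0]]' 0 | grep -E "ee|wid|gra"
python3 jog.py '[[-8,-32.5,13.3,0.002,0,0],[-8,-32.5,13.3,0.002,0,0],[0,0,0,0,0,0],[0,0,0,0,0,0],[0,0,0,0,0,0]]' | grep -E "ee|wid|gra"
python3 - <<'E'
from h import *
st();mv([359,-266,84],tool(32,0))
d=snap('top','t2');s=snap('scene','s2');w=snap('wrist','w11')
c=lambda im,x,y,ww,h,sc:cv2.resize(im['img'][y:y+h,x:x+ww,::-1],(ww*sc,h*sc),interpolation=cv2.INTER_CUBIC)
out=np.zeros((600,800,3),np.uint8)
out[:400,:400]=c(d,310,180,100,100,4) if 1 else 0
out[:400,400:800]=c(s,110,170,100,100,4)
out[400:600,:267]=cv2.resize(w['img'][:,:,::-1],(267,200))
out[400:600,300:700]=c(d,170,110,200,100,2)
cv2.imwrite('pics/c3.png',out)
E
```

```text
ee_pos: [401.8, -307.6, 133.7]
width: 19.6
grasp_force: 0.0
ee_pos: [356.2, -262.8, 108.5]
width: 0.5
grasp_force: 0.0
t 30.48 p [ 356.185 -262.802  108.521] rv [-3.011 -0.863  0.   ] w 0.5 F [-0.466 -0.278  0.966] q [-0.67  0.39  2.1   0.01  0.66  0.34]
d_tool [ 0.64   4.42  24.484] rot [-0.009 -0.002 -0.   ]
```

View pics/c3.png

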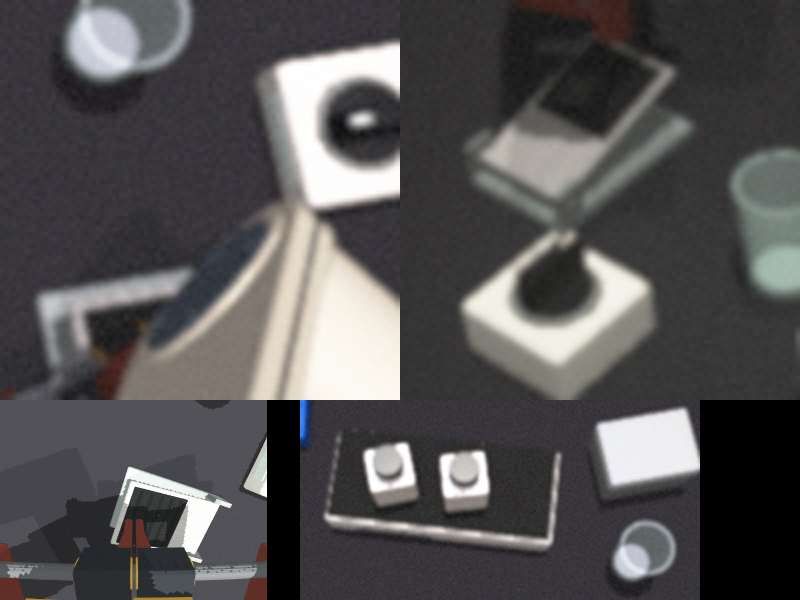

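The knob is back at rest (its mark looks as it did at the start) and both jars stand. The fingers are closed above the free-end half of the pad. First stroke.

```bash
python3 jog.py '[[0.6,4.4,12,-0.009,-0.002,0],[0,0,12,0,0,0],[0,0,0,0,0,0]]' | grep -E "ee|ft"
python3 jog.py '[[0,0,4,0,0,0],[0,0,4,0,0,0],[0,0,4,0,0,0],[0,0,4,0,0,0],[0,0,4,0,0,0]]' | grep -E "ee|ft"
python3 jog.py '[[0,0,4,0,0,0],[0,0,4,0,0,0],[0,0,4,0,0,0],[0,0,2,0,0,0],[0,0,0,0,0,0]]' | grep -E "ee|ft"
python3 jog.py '[[0,0,2,0,0,0],[0,0,0,0,0,0]]' | grep -E "ee|ft"
```

```text
ee_pos: [359.3, -266.5, 83.5]
ft_force: [1.2, -3.3, 3.8]
ee_pos: [358.4, -265.2, 64.9]
ft_force: [-0.2, 5.6, 10.8]
ee_pos: [358.0, -264.4, 50.7]
ft_force: [0.4, 8.2, 13.8]
ee_pos: [358.0, -264.3, 49.1]
ft_force: [-0.2, 9.7, 17.4]
```

```bash
python3 jog.py '[[0,0,2,0,0,0],[0,0,0,0,0,0]]' | grep -E "ee|ft"
python3 jog.py '[[0,0,1,0,0,0],[0,0,0,0,0,0]]' | grep -E "ee|ft"
python3 jog.py '[[0,0,1,0,0,0],[0,0,0,0,0,0]]' | grep -E "ee|ft"
```

```text
ee_pos: [358.0, -264.3, 48.3]
ft_force: [-3.7, 12.6, 40.3]
ee_pos: [358.0, -264.3, 47.9]
ft_force: [-5.4, 14.5, 49.4]
ee_pos: [358.0, -264.3, 47.5]
ft_force: [-6.8, 16.7, 60.4]
```

The stop is reached at TCP z≈48.5. Release fully, then two or three more strokes.

```bash
up(){ :; }
python3 jog.py '[[0,0,-4,0,0,0],[0,0,-4,0,0,0],[0,0,-4,0,0,0],[0,0,-4,0,0,0],[0,0,-4,0,0,0]]' | grep -E "ee|ft"
python3 jog.py '[[0,0,-4,0,0,0],[0,0,-4,0,0,0],[0,0,-4,0,0,0],[0,0,-6,0,0,0],[0,0,-10,0,0,0]]' | grep -E "ee|ft"
python3 jog.py '[[0,0,0,0,0,0],[0,0,0,0,0,0],[0,0,0,0,0,0]]' | grep -E "ee|ft"
python3 jog.py '[[0,0,8,0,0,0],[0,0,4,0,0,0],[0,0,4,0,0,0],[0,0,4,0,0,0],[0,0,4,0,0,0]]' | grep -E "ee|ft"
python3 jog.py '[[0,0,4,0,0,0],[0,0,4,0,0,0],[0,0,4,0,0,0],[0,0,4,0,0,0],[0,0,4,0,0,0]]' | grep -E "ee|ft"
python3 jog.py '[[0,0,2,0,0,0],[0,0,0,0,0,0],[0,0,0,0,0,0]]' | grep -E "ee|ft"
```

```text
ee_pos: [358.7, -266.0, 65.5]
ft_force: [-2.1, -4.1, 8.8]
ee_pos: [358.3, -265.7, 92.8]
ft_force: [-0.8, 0.2, -0.4]
ee_pos: [357.6, -264.8, 92.0]
ft_force: [-0.9, -0.2, -0.9]
ee_pos: [357.4, -264.3, 67.3]
ft_force: [-0.5, 4.2, 9.8]
ee_pos: [356.9, -263.4, 47.7]
ft_force: [-4.4, 14.8, 58.1]
ee_pos: [356.9, -263.3, 47.7]
ft_force: [-6.3, 14.5, 53.9]
```

```bash
python3 jog.py '[[0,0,-6,0,0,0],[0,0,-4,0,0,0],[0,0,-4,0,0,0],[0,0,-4,0,0,0],[0,0,-4,0,0,0]]' | grep -E "ee|ft"
python3 jog.py '[[0,0,-4,0,0,0],[0,0,-4,0,0,0],[0,0,-4,0,0,0],[0,0,-4,0,0,0],[0,0,-10,0,0,0]]' | grep -E "ee|ft"
python3 jog.py '[[0,0,0,0,0,0],[0,0,0,0,0,0],[0,0,0,0,0,0]]' | grep -E "ee|ft"
python3 jog.py '[[0,0,8,0,0,0],[0,0,4,0,0,0],[0,0,4,0,0,0],[0,0,4,0,0,0],[0,0,4,0,0,0]]' | grep -E "ee|ft"
python3 jog.py '[[0,0,4,0,0,0],[0,0,4,0,0,0],[0,0,4,0,0,0],[0,0,4,0,0,0],[0,0,4,0,0,0]]' | grep -E "ee|ft"
python3 jog.py '[[0,0,1,0,0,0],[0,0,0,0,0,0],[0,0,0,0,0,0]]' | grep -E "ee|ft"
python3 jog.py '[[0,0,-6,0,0,0],[0,0,-4,0,0,0],[0,0,-4,0,0,0],[0,0,-4,0,0,0],[0,0,-4,0,0,0]]' | grep -E "ee|ft"
python3 jog.py '[[0,0,-4,0,0,0],[0,0,-4,0,0,0],[0,0,-4,0,0,0],[0,0,-4,0,0,0],[0,0,-10,0,0,0]]' | grep -E "ee|ft"
python3 jog.py '[[0,0,0,0,0,0],[0,0,0,0,0,0],[0,0,0,0,0,0]]' | grep -E "ee|ft"
```

```text
ee_pos: [357.7, -265.3, 67.9]
ft_force: [-2.9, -5.4, 6.9]
ee_pos: [357.4, -264.8, 93.3]
ft_force: [-0.5, 0.4, 0.1]
ee_pos: [357.5, -264.7, 93.7]
ft_force: [1.2, 0.7, -0.1]
ee_pos: [357.5, -264.4, 69.4]
ft_force: [0.0, 4.2, 9.4]
ee_pos: [356.9, -263.5, 49.5]
ft_force: [0.7, 8.7, 13.3]
ee_pos: [356.9, -263.4, 49.0]
ft_force: [-0.3, 9.4, 19.6]
ee_pos: [358.0, -265.9, 71.1]
ft_force: [-2.0, -5.2, 5.6]
ee_pos: [356.8, -264.2, 96.3]
ft_force: [-0.1, 0.8, 0.5]
ee_pos: [357.6, -264.8, 96.9]
ft_force: [0.2, 0.2, -0.7]
```

```bash
python3 jog.py '[[0,0,8,0,0,0],[0,0,4,0,0,0],[0,0,4,0,0,0],[0,0,4,0,0,0],[0,0,4,0,0,0]]' | grep -E "ee|ft"
python3 jog.py '[[0,0,4,0,0,0],[0,0,4,0,0,0],[0,0,4,0,0,0],[0,0,4,0,0,0],[0,0,4,0,0,0]]' | grep -E "ee|ft"
python3 jog.py '[[0,0,2,0,0,0],[0,0,0,0,0,0],[0,0,0,0,0,0]]' | grep -E "ee|ft"
python3 jog.py '[[0,0,-6,0,0,0],[0,0,-4,0,0,0],[0,0,-4,0,0,0],[0,0,-4,0,0,0],[0,0,-4,0,0,0]]' | grep -E "ee|ft"
python3 jog.py '[[0,0,-4,0,0,0],[0,0,-4,0,0,0],[0,0,-4,0,0,0],[0,0,-4,0,0,0],[0,0,-10,0,0,0]]' | grep -E "ee|ft"
python3 jog.py '[[0,0,0,0,0,0],[0,0,-35,0,0,0],[0,0,-35,0,0,0],[0,0,-35,0,0,0],[0,0,-35,0,0,0]]' 88 | grep -E "ee|ft"
python3 -c "
from h import *
st();mv([570,20,330],tool(90,0))"
```

```text
ee_pos: [357.6, -264.6, 72.5]
ft_force: [-1.0, 4.4, 7.1]
ee_pos: [357.1, -263.7, 52.5]
ft_force: [-0.3, 8.6, 13.0]
ee_pos: [357.0, -263.6, 50.6]
ft_force: [0.1, 8.7, 12.8]
ee_pos: [358.4, -266.2, 73.2]
ft_force: [-1.3, -4.8, 6.5]
ee_pos: [356.7, -264.1, 98.3]
ft_force: [-0.1, 0.2, -0.7]
ee_pos: [357.4, -264.6, 240.3]
ft_force: [0.3, 0.2, 0.5]
t 40.13 p [ 357.414 -264.645  240.271] rv [-3.017 -0.865  0.003] w 30.7 F [0.265 0.158 0.477] q [-0.66  0.16  2.01  0.    0.98  0.35]
d_tool [ 331.027 -129.097  -89.567] rot [-0.003 -0.001 -1.012]
```

Stroke 3 was marginal and stroke 4 stopped short, so I'll give two more firm strokes.

```bash
python3 jog.py '[[0,0,36,0,0,0],[0,0,36,0,0,0],[0,0,36,0,0,0],[0,0,36,0,0,0],[0,0,0,0,0,0]]' 0 | grep -E "ee|ft"
python3 jog.py '[[0,0,0,0,0,0],[0,0,0,0,0,0],[0,0,0,0,0,0],[0,0,0,0,0,0],[0,0,0,0,0,0]]' | grep -E "ee|wid"
python3 jog.py '[[0,0,8,0,0,0],[0,0,4,0,0,0],[0,0,4,0,0,0],[0,0,4,0,0,0],[0,0,4,0,0,0]]' | grep -E "ee|ft"
python3 jog.py '[[0,0,4,0,0,0],[0,0,4,0,0,0],[0,0,4,0,0,0],[0,0,4,0,0,0],[0,0,4,0,0,0]]' | grep -E "ee|ft"
python3 jog.py '[[0,0,3,0,0,0],[0,0,0,0,0,0],[0,0,0,0,0,0]]' | grep -E "ee|ft"
```

```text
ee_pos: [354.2, -262.2, 89.7]
ft_force: [-0.4, 0.7, 0.4]
ee_pos: [358.9, -266.0, 96.8]
width: 0.2
ee_pos: [357.9, -264.8, 71.0]
ft_force: [0.5, 2.4, 9.0]
ee_pos: [357.2, -263.8, 50.9]
ft_force: [0.3, 10.1, 13.8]
ee_pos: [357.3, -263.7, 48.8]
ft_force: [-1.5, 11.4, 25.8]
```

```bash
python3 jog.py '[[0,0,3,0,0,0],[0,0,0,0,0,0],[0,0,0,0,0,0]]' | grep -E "ee|ft"
python3 jog.py '[[0,0,-6,0,0,0],[0,0,-4,0,0,0],[0,0,-4,0,0,0],[0,0,-4,0,0,0],[0,0,-4,0,0,0]]' | grep -E "ee|ft"
python3 jog.py '[[0,0,-4,0,0,0],[0,0,-4,0,0,0],[0,0,-4,0,0,0],[0,0,-4,0,0,0],[0,0,-10,0,0,0]]' | grep -E "ee|ft"
python3 jog.py '[[0,0,0,0,0,0],[0,0,0,0,0,0],[0,0,0,0,0,0]]' | grep -E "ee|ft"
python3 jog.py '[[0,0,8,0,0,0],[0,0,4,0,0,0],[0,0,4,0,0,0],[0,0,4,0,0,0],[0,0,4,0,0,0]]' | grep -E "ee|ft"
python3 jog.py '[[0,0,4,0,0,0],[0,0,4,0,0,0],[0,0,4,0,0,0],[0,0,4,0,0,0],[0,0,4,0,0,0]]' | grep -E "ee|ft"
python3 jog.py '[[0,0,3,0,0,0],[0,0,0,0,0,0],[0,0,0,0,0,0]]' | grep -E "ee|ft"
```

```text
ee_pos: [357.3, -263.7, 47.6]
ft_force: [-7.1, 15.5, 58.9]
ee_pos: [358.0, -265.6, 67.5]
ft_force: [-3.8, -5.3, 7.3]
ee_pos: [357.7, -265.1, 92.8]
ft_force: [-0.2, 0.1, -0.2]
ee_pos: [357.5, -264.7, 92.8]
ft_force: [-0.0, 0.7, -0.6]
ee_pos: [357.4, -264.4, 68.4]
ft_force: [-0.5, 4.5, 10.2]
ee_pos: [356.9, -263.4, 48.5]
ft_force: [-1.3, 11.5, 36.8]
ee_pos: [357.0, -263.4, 47.8]
ft_force: [-5.4, 14.9, 53.1]
```

```bash
python3 jog.py '[[0,0,-6,0,0,0],[0,0,-4,0,0,0],[0,0,-4,0,0,0],[0,0,-4,0,0,0],[0,0,-4,0,0,0]]' | grep -E "ee|ft"
python3 jog.py '[[0,0,-4,0,0,0],[0,0,-4,0,0,0],[0,0,-4,0,0,0],[0,0,-6,0,0,0],[0,0,-10,0,0,0]]' | grep -E "ee|ft"
python3 - <<'E'
from h import *
a=load('t2');b=snap('top','t3')
# jar region shift by phase correlation / template match
for n,X in(("A",[643,57,110]),("B",[640,-37,110])):
    u,v=proj(a,X).round().astype(int); t=cv2.cvtColor(a['img'],7)[v-20:v+20,u-18:u+18]; s=cv2.cvtColor(b['img'],7)[v-36:v+36,u-34:u+34]
    r=cv2.matchTemplate(s,t,cv2.TM_CCOEFF_NORMED); print(n,(u,v),cv2.minMaxLoc(r)[1],np.array(cv2.minMaxLoc(r)[3])-16)
E
python3 jog.py '[[0,0,-36,0,0,0],[0,0,-36,0,0,0],[0,0,-36,0,0,0],[0,0,-36,0,0,0],[0,0,-36,0,0,0]]' 88 | grep -E "ee|ft"
python3 -c "
from h import *
st();mv([643,57,290],tool(104.7,0))"
```

```text
ee_pos: [357.7, -265.4, 68.0]
ft_force: [-3.8, -5.8, 6.8]
ee_pos: [357.2, -264.6, 95.5]
ft_force: [-0.6, 0.3, -0.0]
A (np.int64(216), np.int64(145)) 0.9991850256919861 [0 0]
B (np.int64(254), np.int64(148)) 0.999231219291687 [0 0]
ee_pos: [357.3, -264.5, 277.4]
ft_force: [0.7, -0.4, -0.6]
t 45.77 p [ 357.255 -264.474  277.417] rv [-3.017 -0.865  0.003] w 30.3 F [ 0.665 -0.35  -0.563] q [-0.66  0.1   1.97  0.    1.07  0.35]
d_tool [ 412.648 -121.325  -12.486] rot [-0.004 -0.002 -1.269]
```

```bash
python3 jog.py '[[37.5,-11,-1.1,0,0,0],[37.5,-11,-1.1,0,0,0],[37.5,-11,-1.1,0,0,0],[37.5,-11,-1.1,0,0,0],[37.5,-11,-1.1,0,0,0]]' | grep -E "ee"
python3 jog.py '[[37.5,-11,-1.1,0,0,0],[37.5,-11,-1.1,0,0,0],[37.5,-11,-1.1,0,0,0],[37.5,-11,-1.1,0,0,0],[37.5,-11,-1.1,0,0,0]]' | grep -E "ee"
python3 jog.py '[[37.5,-11,-1.1,0,0,0],[0,0,0,0,0,-0.12],[0,0,0,0,0,-0.12],[0,0,0,0,0,-0.12],[0,0,0,0,0,-0.12]]' | grep -E "ee"
python3 jog.py '[[0,0,0,0,0,-0.12],[0,0,0,0,0,-0.12],[0,0,0,0,0,-0.12],[0,0,0,0,0,-0.12],[0,0,0,0,0,-0.12]]' | grep -E "ee"
python3 jog.py '[[0,0,0,0,0,-0.12],[0,0,0,0,0,-0.069],[0,0,0,0,0,0],[0,0,0,0,0,0]]' | grep -E "ee"
python3 - <<'E'
from h import *
st();mv([643,57,180],tool(104.7,0)); w=snap('wrist','w12')
X=[450,382,33]
print(proj(w,X),[proj(w,p) for p in ([599,416,33],[579,291,33],[324,474,33],[300,349,33])])
E
```

```text
ee_pos: [488.2, -117.5, 281.5]
ee_pos: [618.1, 28.5, 286.5]
ee_pos: [643.1, 56.3, 287.1]
ee_pos: [643.0, 55.8, 287.4]
ee_pos: [643.4, 55.8, 287.7]
t 47.77 p [643.372  55.809 287.693] rv [-1.92  -2.483  0.001] w 87.9 F [-0.449 -0.78   0.063] q [ 0.07  0.41  1.54  0.    1.2  -0.19]
d_tool [  1.053   0.187 107.695] rot [-0.002 -0.002 -0.002]
[ 156.055 -180.841] [array([ 302.951, -179.909]), array([254.138, -63.713]), array([  77.794, -249.872]), array([  21.526, -166.676])]
```

```bash
python3 jog.py '[[0.5,0,36,0,0,0],[0.5,0,36,0,0,0],[0,0,36,0,0,0],[0,0,36,0,0,0],[0,0,30,0,0,0]]' | grep -E "ee|ft"
python3 jog.py '[[0,0,3,0,0,0],[0,0,0,0,0,0]]' | grep -E "ee|ft"
python3 jog.py '[[0,0,0,0,0,0],[0,0,0,0,0,0],[0,0,0,0,0,0],[0,0,0,0,0,0],[0,0,0,0,0,0]]' 50 | grep -E "ee|ft|wid|gra"
python3 jog.py '[[0,0,0,0,0,0],[0,0,0,0,0,0],[0,0,0,0,0,0]]' | grep -E "ee|ft|wid|gra"
python3 jog.py '[[0,0,-8,0,0,0],[0,0,-30,0,0,0],[0,0,-36,0,0,0],[0,0,-36,0,0,0],[0,0,-20,0,0,0]]' | grep -E "ee|ft|wid|gra"
python3 -c "
from h import *
st();mv([504,371,240],tool(78,0))"
```

```text
ee_pos: [642.4, 56.8, 111.8]
ft_force: [0.0, 1.1, -0.6]
ee_pos: [642.1, 56.8, 109.4]
ft_force: [-0.5, 0.5, 0.4]
ee_pos: [644.2, 56.8, 112.7]
ft_force: [-2.5, -0.7, 2.1]
width: 58.1
grasp_force: 1.6
ee_pos: [643.8, 56.8, 112.3]
ft_force: [-2.4, 0.0, 6.1]
width: 54.1
grasp_force: 29.9
ee_pos: [645.0, 56.8, 245.7]
ft_force: [1.0, -0.4, -0.9]
width: 54.3
grasp_force: 29.9
t 49.48 p [645.024  56.765 245.696] rv [1.918 2.486 0.005] w 54.3 F [ 0.967 -0.352 -0.94 ] q [ 0.07  0.45  1.57  0.    1.12 -0.19]
d_tool [339.722 -56.752   5.651] rot [ 0.004 -0.001  0.466]
```

```bash
python3 jog.py '[[37.7,-6.3,0,0,0,0],[37.7,-6.3,0,0,0,0],[37.7,-6.3,0,0,0,0],[0,0,0,0,0,0],[0,0,0,0,0,0]]' | grep -E "ee|wid|gra"
python3 -c "
from h import *
st();w=snap('wrist','w13')"
python3 jog.py '[[37.7,-6.3,0,0,0,0],[37.7,-6.3,0,0,0,0],[37.7,-6.3,0,0,0,0],[0,0,0,0,0,0],[0,0,0,0,0,0]]' | grep -E "ee|wid|gra"
python3 -c "
from h import *
st();w=snap('wrist','w14');a=load('w13')
out=np.vstack([cv2.resize(a['img'][:190,:,::-1],(800,297)),cv2.resize(w['img'][:190,:,::-1],(800,297))]); cv2.imwrite('pics/c4.png',out)
for d in(a,w): print([proj(d,p) for p in ([599,416,33],[579,291,33],[324,474,33],[300,349,33])])
"
```

```text
ee_pos: [595.9, 162.9, 241.8]
width: 54.0
grasp_force: 29.9
t 49.9 p [595.877 162.872 241.779] rv [-1.914 -2.489 -0.   ] w 54.0 F [ 0.41  -0.611 -2.261] q [ 0.25  0.41  1.64  0.    1.09 -0.01]
ee_pos: [549.8, 266.3, 241.6]
width: 54.0
grasp_force: 29.9
t 50.37 p [549.829 266.262 241.57 ] rv [-1.916 -2.488  0.   ] w 54.0 F [ 0.13  -0.648 -1.421] q [0.43 0.4  1.66 0.   1.08 0.17]
[array([328.813, -84.077]), array([273.324,  43.409]), array([  65.158, -206.078]), array([ 14.813, -83.451])]
[array([341.776,  39.608]), array([288.458, 152.36 ]), array([ 83.729, -94.44 ]), array([43.337, 32.689])]
```

View pics/c4.png

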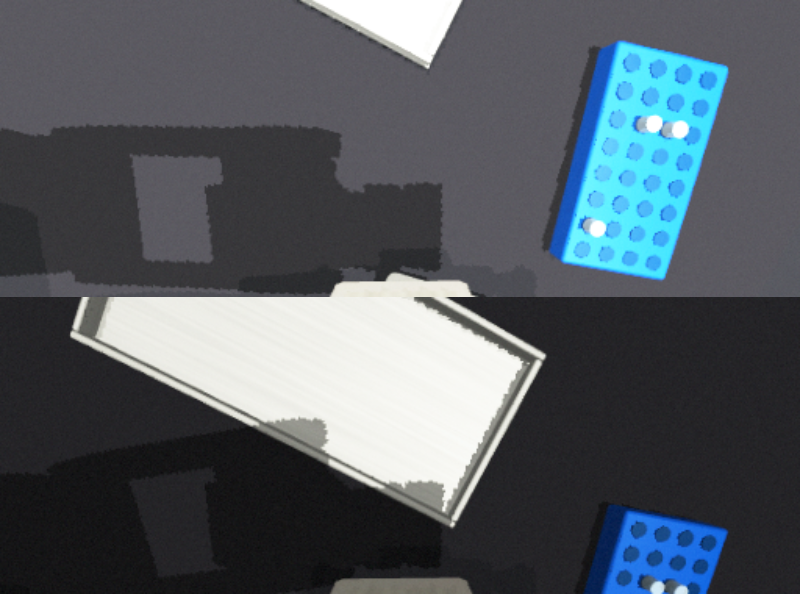

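The tray's top-rim corners in the lower view are at (453,524), (543,356) and (72,335), and the same near corner is at (429,67) in the upper view.

Run:
```python
from h import *
np.set_printoptions(precision=1,suppress=True)
w,a=load('w14'),load('w13');k=.64
c=[atz(w,np.array(p)*k,33)[:2] for p in [(453,524-297),(543,356-297),(72,335-297)]]
print(c,tri((w,np.array((453,227))*k),(a,np.array((429,67))*k)))
ctr=(c[1]+c[2])/2; d=c[0]-c[2]; L=np.linalg.norm(d); d/=L; print("ctr",ctr,"len",L,"wid",np.linalg.norm(c[1]-c[0]),"yaxis deg",np.degrees(np.arctan2(d[1],d[0])),ctr+52*d,ctr-52*d)
p=ctr+52*d; mv([*p,241],tool(90+np.degrees(np.arctan2(d[1],d[0])),0))
```

```text
[array([578.4, 298.9]), array([604.1, 419.3]), array([302. , 357.7])] [581.1 295.4   9. ]
ctr [453.1 388.5] len 282.50723352468435 wid 123.04744910247852 yaxis deg -12.016221861242027 [503.9 377.7] [402.2 399.3]
d_tool [120.5 -16.3   0.7] rot [-0.  -0.   0.5]
```

```bash
python3 jog.py '[[39,-5.3,0,0,0,0],[39,-5.3,0,0,0,0],[39,-5.3,0,0,0,0],[0,0,0,0,0,0.115],[0,0,0,0,0,0.115]]' | grep -E "ee|wid|gra"
python3 jog.py '[[0,0,0,0,0,0.115],[0,0,0,0,0,0.115],[0,0,0,0,0,0],[0,0,0,0,0,0]]' | grep -E "ee|wid|gra"
python3 -c "
from h import *
st();mv([503,375,70],tool(78,0))"
```

```text
ee_pos: [505.3, 375.2, 241.6]
width: 54.2
grasp_force: 29.9
ee_pos: [505.9, 373.5, 241.7]
width: 53.9
grasp_force: 29.9
t 51.17 p [505.92  373.501 241.678] rv [-2.434 -1.985  0.001] w 53.9 F [ 0.118  0.232 -2.622] q [0.62 0.43 1.62 0.   1.1  0.82]
d_tool [  0.796  -2.967 171.682] rot [-0.001 -0.     0.007]
```

```bash
python3 jog.py '[[0.2,-0.6,34,0,0,0],[0.2,-0.6,34,0,0,0],[0.2,-0.6,34,0,0,0],[0.2,-0.6,34,0,0,0],[0,-0.6,34,0,0,0]]' | grep -E "ee|ft|gra"
python3 jog.py '[[0,0,4,0,0,0],[0,0,4,0,0,0],[0,0,0,0,0,0]]' | grep -E "ee|ft|gra"
python3 jog.py '[[0,0,2,0,0,0],[0,0,0,0,0,0]]' | grep -E "ee|ft|gra"
python3 jog.py '[[0,0,1,0,0,0],[0,0,0,0,0,0]]' | grep -E "ee|ft|gra"
python3 jog.py '[[0,0,1,0,0,0],[0,0,0,0,0,0]]' | grep -E "ee|ft|gra"
```

```text
ee_pos: [502.7, 375.7, 70.5]
ft_force: [0.4, 0.4, -2.2]
grasp_force: 29.9
ee_pos: [502.6, 376.4, 64.3]
ft_force: [0.1, 0.1, -1.9]
grasp_force: 29.9
ee_pos: [503.1, 377.3, 63.8]
ft_force: [-0.7, 0.4, -2.3]
grasp_force: 29.9
ee_pos: [502.4, 377.0, 62.1]
ft_force: [0.2, 0.3, -0.8]
grasp_force: 29.9
ee_pos: [501.8, 376.7, 60.1]
ft_force: [-0.2, -0.4, -2.6]
grasp_force: 29.9
```

```bash
python3 jog.py '[[0,0,1,0,0,0],[0,0,0,0,0,0]]' | grep -E "ee|ft|gra"
python3 jog.py '[[0,0,1,0,0,0],[0,0,0,0,0,0]]' | grep -E "ee|ft|gra"
python3 jog.py '[[0,0,1,0,0,0],[0,0,0,0,0,0]]' | grep -E "ee|ft|gra"
python3 jog.py '[[0,0,1,0,0,0],[0,0,0,0,0,0]]' | grep -E "ee|ft|gra"
```

```text
ee_pos: [501.7, 376.6, 58.7]
ft_force: [-0.1, -0.3, -2.5]
grasp_force: 29.9
ee_pos: [501.6, 376.5, 57.5]
ft_force: [-0.1, -0.2, -1.8]
grasp_force: 29.9
ee_pos: [501.8, 376.6, 57.4]
ft_force: [-1.9, -1.6, 5.4]
grasp_force: 29.9
ee_pos: [501.7, 376.6, 57.3]
ft_force: [-4.9, -3.8, 13.5]
grasp_force: 29.9
```

```bash
python3 jog.py '[[0,0,-1,0,0,0],[0,0,0,0,0,0],[0,0,0,0,0,0],[0,0,0,0,0,0],[0,0,0,0,0,0]]' 84 | grep -E "ee|ft|wid"
python3 jog.py '[[0,0,-10,0,0,0],[0,0,-36,0,0,0],[0,0,-36,0,0,0],[0,0,-36,0,0,0],[0,0,-36,0,0,0]]' | grep -E "ee|ft|wid"
python3 jog.py '[[0,0,-30,0,0,-0.12],[0,0,-20,0,0,-0.12],[0,0,0,0,0,-0.12],[0,0,0,0,0,0]]' | grep -E "ee|ft|wid"
python3 -c "
from h import *
st();mv([640.4,-37.1,260],tool(100,0))"
```

```text
ee_pos: [501.8, 376.6, 56.6]
ft_force: [-0.4, 0.2, -0.7]
width: 82.3
ee_pos: [501.7, 376.3, 212.9]
ft_force: [1.0, -0.0, -0.2]
width: 84.1
ee_pos: [502.6, 376.8, 263.4]
ft_force: [0.1, 0.4, -1.3]
width: 84.2
t 54.17 p [502.594 376.828 263.405] rv [-2.036 -2.392 -0.006] w 84.2 F [ 0.069  0.357 -1.276] q [0.62 0.4  1.6  0.   1.13 0.46]
d_tool [-430.652   69.797    2.315] rot [ 0.003 -0.003 -0.014]
```

```bash
python3 jog.py '[[-39.1,6.3,0,0,0,0],[-39.1,6.3,0,0,0,0],[-39.1,6.3,0,0,0,0],[-39.1,6.3,0,0,0,0],[-39.1,6.3,0,0,0,0]]' 88 | grep -E "ee"
python3 jog.py '[[-39.1,6.3,0,0,0,0],[-39.1,6.3,0,0,0,0],[-39.1,6.3,0,0,0,0],[-39.1,6.3,0,0,0,0],[-39.1,6.3,0,0,0,0]]' | grep -E "ee"
python3 jog.py '[[-39.1,6.3,0,0,0,-0.014],[0,0,0,0,0,0],[0,0,0,0,0,0],[0,0,0,0,0,0]]' | grep -E "ee"
python3 - <<'E'
from h import *
a=load('t3');b=snap('scene','s6');a=load('s2')
X=[640,-37,100]
u,v=proj(a,X).round().astype(int); t=cv2.cvtColor(a['img'],7)[v-16:v+16,u-14:u+14]; s=cv2.cvtColor(b['img'],7)[v-36:v+36,u-34:u+34]
r=cv2.matchTemplate(s,t,cv2.TM_CCOEFF_NORMED); print(cv2.minMaxLoc(r)[1],np.array(cv2.minMaxLoc(r)[3])-20)
st();mv([640.4,-37.1,110],tool(100,0))
E
```

```text
ee_pos: [563.1, 186.3, 259.9]
ee_pos: [624.7, -2.0, 259.5]
ee_pos: [636.7, -37.5, 259.4]
0.907483696937561 [ 0 11]
t 55.38 p [636.692 -36.793 259.56 ] rv [-2.024 -2.399  0.001] w 87.9 F [-0.378  0.139 -0.303] q [-0.08  0.42  1.58  0.    1.14 -0.25]
d_tool [ -1.217   3.946 149.549] rot [-0.002 -0.002 -0.006]
```

Run:
```python
from h import *
np.set_printoptions(precision=1,suppress=True)
def blobs(d,z,lo=150,amin=150):
    h=cv2.cvtColor(d['img'],cv2.COLOR_RGB2HSV); m=((h[:,:,2]>lo)&(h[:,:,1]<60)).astype(np.uint8)
    n,l,s,c=cv2.connectedComponentsWithStats(m)
    for i in range(1,n):
        if s[i,4]>amin: print("  blob",s[i],c[i],"at z",atz(d,c[i],z)[:2])
w=snap('wrist','w15');t=snap('top','t4');s=load('s6')
for n,d in(("wrist",w),("top",t),("scene",s)):
    print(n,"expected",proj(d,[640,-37,126]),proj(d,[640,-37,60])); blobs(d,110)
```

```text
wrist expected [260.9 187.4] [260.3 169.8]
  blob [ 196    0   46  248 1047] [219.4 111.5] at z [592.8  21.3]
  blob [ 262   13  104  250 4065] [296.9 207.7] at z [678.7 -56.1]
  blob [ 467  170   45  111 2426] [496.2 242.1] at z [893.1 -59.3]
  blob [  6 262  70  20 930] [ 43.8 270.6] at z [ 427.6 -172.3]
  blob [162 287  45  29 976] [186.5 302.8] at z [ 584.  -183.2]
  blob [248 302  70  14 736] [284.8 310. ] at z [ 690.2 -174.3]
  blob [ 316  325  119   20 1686] [378.1 334.3] at z [ 801.4 -190.6]
  blob [ 126  347   77   37 1949] [162.  364.8] at z [ 563.3 -276.6]
  blob [ 251  348   69   36 2382] [286.  365.3] at z [ 707.1 -251.2]
top expected [254.1 146.4] [254.  154.5]
  blob [127   0  32  15 282] [144.9   6.1] at z [1021.2  288.2]
  blob [    0     0   352   384 76221] [180.4 229.4] at z [427.9 121.6]
  blob [318   8  35  20 459] [338.9  17.9] at z [1025.4 -238.2]
  blob [ 58  13  47  26 373] [81.  24.2] at z [953.5 451.7]
  blob [417  15  34  20 292] [438.2  24.9] at z [1026.1 -507.1]
  blob [355  32  47  29 737] [375.4  44.7] at z [ 952. -337.]
  blob [456  41  29  26 290] [
[... 626 characters left out ...]
   60 2063] [115.1  44.1] at z [-727.8  150.1]
  blob [217  28  25  13 166] [229.1  34.5] at z [-459.4  670.1]
  blob [   0   59  137   52 1143] [66.8 83.4] at z [-457.8 -223.7]
  blob [136 124  37  26 316] [154.7 137. ] at z [ 157.9 -166.2]
  blob [307 125  54  37 783] [330.7 144. ] at z [578.2 266.8]
  blob [  303   165   209   219 21531] [443.9 311.2] at z [1214.6  -66.3]
  blob [270 192  24  25 271] [283.7 202.2] at z [693.5 -72.9]
  blob [239 193  97  43 422] [288.9 216. ] at z [ 744.9 -103.7]
  blob [131 197  31  22 385] [145.8 207.6] at z [ 459.7 -385.6]
  blob [126 228  46  34 563] [148.9 247. ] at z [ 597.8 -461.6]
  blob [ 211  229   50   39 1074] [235.7 248. ] at z [ 743.6 -294.5]
```

The scene match suggests jar B was knocked aside, so I'll measure it in the wrist image by code. The thin platform rim gets removed by opening.

Run:
```python
from h import *
np.set_printoptions(precision=1,suppress=True)
def jar(d,box,z,lo,k):
    h=cv2.cvtColor(d['img'],cv2.COLOR_RGB2HSV); m=((h[:,:,2]>lo)&(h[:,:,1]<70)).astype(np.uint8)
    x0,y0,x1,y1=box; q=np.zeros_like(m);q[y0:y1,x0:x1]=m[y0:y1,x0:x1]
    q=cv2.morphologyEx(q,cv2.MORPH_OPEN,np.ones((k,k),np.uint8))
    n,l,s,c=cv2.connectedComponentsWithStats(q)
    for i in range(1,n):
        if s[i,4]>60:
            r=cv2.minAreaRect(np.argwhere(l==i)[:,::-1].astype(np.float32)); print(lo,s[i],"rect",np.array(r[0]),np.array(r[1]),r[2],[atz(d,r[0],zz)[:2] for zz in z])
w=load('w15')
for lo in(150,190,225): jar(w,(150,20,400,270),(126,152),lo,9)
print("edges of jar expected corners z126",[proj(w,[640+a,-37+b,126]) for a in(-27,27) for b in(-27,27)])
s=load('s6')
for lo in(110,150): jar(s,(230,150,330,240),(100,),lo,5)
print("scene expected",[proj(s,[640,-37,z]) for z in(60,126,152)])
g=cv2.cvtColor(w['img'],7); print(cv2.resize(g[100:270,180:420],(40,28),interpolation=cv2.INTER_AREA)//26)
```

```text
150 [ 262  179   66   79 3682] rect [293.4 218.6] [63.3 75.5] 11.309932708740234 [array([674.7, -61.6]), array([669.9, -51.6])]
190 [ 262  179   66   78 3576] rect [293.5 218.3] [62.8 74.5] 11.309932708740234 [array([674.8, -61.4]), array([669.9, -51.4])]
225 [ 263  179   65   68 1837] rect [296.1 215.7] [59.9 68.7] 7.9893269538879395 [array([676.6, -58.4]), array([671.6, -48.7])]
225 [ 278  225   41   32 1142] rect [298.  240.5] [31. 40.] 90.0 [array([683.5, -82.8]), array([677.9, -70.8])]
edges of jar expected corners z126 [array([226.8, 210.5]), array([235.5, 153. ]), array([284.7, 219.6]), array([296.6, 163.2])]
110 [269 192  25  27 526] rect [281. 205.] [26. 24.] 90.0 [array([689.2, -78.8])]
110 [ 239  197   91   43 1049] rect [286.2 220.1] [31.5 92.7] 79.33966064453125 [array([ 744.8, -113.2])]
110 [230 229  23  11 196] rect [241. 234.] [10. 22.] 90.0 [array([ 705.5, -243.8])]
150 [278 194  15  20 202] rect [285.  203.5] [19. 14.] 90.0 [array([691.9, -65.3])]
150 [230 230  21  10 167] rect [240.  234.5] [ 9. 20.] 90.0 [array([ 705.2, -247.1])]
scene expected [array([278.7, 201.3]), array([279.9, 184. ]), array([280.4, 177. ])]
[[2 2 2 ... 3 3 3]
 [2 2 2 ... 3 3 3]
 [2 2 2 ... 3 3 3]
 ...
 [3 3 3 ... 3 3 3]
 [3 3 3 ... 3 3 3]
 [3 3 3 ... 3 3 3]]
```

Jar B was knocked about 4 cm. I'll take a second wrist viewpoint and fit an upright-jar silhouette in both, with base height free, to confirm it stands.

```bash
python3 jog.py '[[-30,38,-10,0,0,0],[-30,20,-10,0,0,0],[0,0,0,0,0,0],[0,0,0,0,0,0],[0,0,0,0,0,0]]' | grep ee
cat > fit.py <<'E'
from h import *
from scipy.optimize import minimize
np.set_printoptions(precision=2,suppress=True)
def mask(d,lo=150,box=(150,20,400,300),near=None):
    h=cv2.cvtColor(d['img'],cv2.COLOR_RGB2HSV); m=((h[:,:,2]>lo)&(h[:,:,1]<70)).astype(np.uint8)
    q=np.zeros_like(m);x0,y0,x1,y1=box;q[y0:y1,x0:x1]=m[y0:y1,x0:x1]
    q=cv2.morphologyEx(q,cv2.MORPH_OPEN,np.ones((9,9),np.uint8)); n,l,s,c=cv2.connectedComponentsWithStats(q)
    i=1+np.argmin(np.hypot(*(c[1:]-near).T)-.01*s[1:,4]); print(s[i]); m=(l==i).astype(np.uint8)
    return m
def render(d,Rj,t):
    im=np.zeros((384,512),np.uint8); a=np.linspace(0,2*np.pi,16,endpoint=False)
    body=np.array([[x,y,z] for x in(-27,27) for y in(-27,27) for z in(0,66)],float)
    cap=np.array([[19*np.cos(u),19*np.sin(u),z] for u in a for z in(66,92)])
    for P in(body,cap):
        uv=np.array([proj(d,Rj@p+t) for p in P]); cv2.fillConvexPoly(im,cv2.convexHull((uv*16).round().astype(np.int32)),1,shift=4)
    return im
def fit(ms,x0,lying=False):
    def Rt(p):
        R=Ro.from_euler('z',p[2]).as_matrix(); return (R@np.array([[0,0,1],[1,0,0],[0,1,0.]]) if lying else R)
    def f(p):
        e=0
        for d,m in ms: r=render(d,Rt(p),np.array([p[0],p[1],p[3]])); e+=1-(r&m).sum()/((r|m).sum())
        return e/len(ms)
    return min((minimize(f,[x0[0],x0[1],th,x0[2]],method='Nelder-Mead',options=dict(initial_simplex=np.array([[x0[0],x0[1],th,x0[2]]]*5)+np.vstack([np.zeros(4),np.diag([12,12,.2,12])]),maxiter=150)) for th in x0[3]),key=lambda r:r.fun)
E
python3 - <<'E'
from fit import *
a=load('w15');b=snap('wrist','w16');st()
print(proj(b,[675,-62,110]))
ms=[(a,mask(a,near=(293,218))),(b,mask(b,near=proj(b,[675,-62,110])))]
r=fit(ms,[675,-65,60,(-.4,0,.4,.8)]);print("upright",r.x,r.fun)
r=fit(ms,[675,-65,60,(0,1.57,3.14,-1.57)],True);print("lying",r.x,r.fun)
E
```

```text
ee_pos: [697.4, -82.1, 278.0]
t 55.95 p [697.14 -81.93 277.96] rv [-2.02 -2.4   0.  ] w 87.7 F [-0.7  -0.59 -0.04] q [-0.13  0.5   1.41  0.    1.23 -0.31]
[238.03 153.15]
[ 262  179   66   79 3682]
[ 212  125   60   69 2470]
upright [678.46 -70.81   0.    53.09] 0.2517507749846258
lying [681.5  -48.17  -1.56  41.7 ] 0.4028437768813092
```

Run:
```python
from fit import *
a=load('w15');b=load('w16')
for lo in(95,120):
    ms=[(a,mask(a,lo,near=(293,218))),(b,mask(b,lo,near=(238,153)))]
    r=fit(ms,[678,-68,58,(-.3,0,.3,.6)]);print(lo,"upright",r.x,r.fun)
    for d,m in ms:
        R=render(d,Ro.from_euler('z',r.x[2]).as_matrix(),r.x[[0,1,3]]); ys,xs=np.nonzero(R);ym,xm=np.nonzero(m);print("model box",xs.min(),ys.min(),xs.max(),ys.max(),"mask",xm.min(),ym.min(),xm.max(),ym.max(),"model-only",(R&~m&1).sum(),"mask-only",(m&(1-R)).sum())
```

```text
[ 261  178   67   80 4312]
[ 208  125   65   69 3641]
95 upright [677.85 -70.04  -0.01  55.57] 0.035195878377400514
model box 261 176 329 257 mask 261 178 327 257 model-only 146 mask-only 24
model box 207 124 272 196 mask 208 125 272 193 model-only 110 mask-only 11
[ 262  178   66   80 4049]
[ 212  125   61   69 2609]
120 upright [678.29 -70.34  -0.    53.78] 0.19622564619864602
model box 261 176 329 256 mask 262 178 327 257 model-only 370 mask-only 32
model box 208 124 273 195 mask 212 125 272 193 model-only 1106 mask-only 14
```

The silhouette matches at 96%: jar B stands upright at (678,-70) with its faces square to the axes. Picking it up there.

```bash
python3 jog.py '[[0,0,0,0,0,0.087],[0,0,0,0,0,0.087],[0,0,0,0,0,0],[0,0,0,0,0,0]]' | grep ee
python3 -c "
from h import *
st();mv([678,-70,110],tool(90,0))"
```

```text
ee_pos: [697.4, -82.3, 278.4]
t 56.28 p [697.39  -82.312 278.363] rv [-2.22  -2.22   0.001] w 87.8 F [-0.649  0.29  -0.569] q [-0.13  0.5   1.41  0.    1.23 -0.14]
d_tool [ 12.094 -19.09  168.413] rot [-0.002 -0.001 -0.   ]
```

```bash
python3 jog.py '[[12,-19,20,0,0,0],[0,0,25,0,0,0],[0,0,35,0,0,0],[0,0,35,0,0,0],[0,0,0,0,0,0]]' | grep -E "ee|ft"
python3 -c "
from h import *
mv([678,-70,110],tool(90,0))"
python3 jog.py '[[0,0,20,0,0,0],[0,0,20,0,0,0],[0,0,12,0,0,0],[0,0,0,0,0,0]]' | grep -E "ee|ft"
python3 jog.py '[[0,0,0,0,0,0],[0,0,0,0,0,0],[0,0,0,0,0,0],[0,0,0,0,0,0],[0,0,0,0,0,0]]' 50 | grep -E "ee|ft|wid|gra"
python3 jog.py '[[0,0,0,0,0,0],[0,0,0,0,0,0],[0,0,0,0,0,0]]' | grep -E "ee|ft|wid|gra"
```

```text
ee_pos: [674.2, -70.0, 156.6]
ft_force: [-1.0, 0.0, -0.9]
d_tool [-0.068  4.424 46.543] rot [-0.013 -0.003 -0.001]
ee_pos: [677.7, -70.8, 110.1]
ft_force: [0.3, -0.1, -0.6]
ee_pos: [679.5, -71.1, 112.6]
ft_force: [-0.1, 0.1, -0.3]
width: 58.2
grasp_force: 0.0
ee_pos: [679.2, -71.2, 112.3]
ft_force: [-1.7, 0.7, 6.1]
width: 53.8
grasp_force: 30.0
```

```bash
python3 jog.py '[[0,0,-8,0,0,0],[0,0,-30,0,0,0],[0,0,-36,0,0,0],[0,0,-36,0,0,0],[0,0,-20,0,0,0]]' | grep -E "ee|ft|wid|gra"
python3 jog.py '[[0,0,0,0,0,0.105],[0,0,0,0,0,0.105],[0,0,0,0,0,0],[0,0,0,0,0,0]]' | grep -E "ee|ft|wid|gra"
python3 -c "
from h import *
st();mv([401,397,245],tool(78,0))"
```

```text
ee_pos: [680.4, -71.4, 245.9]
ft_force: [2.0, 0.2, -1.3]
width: 54.0
grasp_force: 30.0
ee_pos: [678.8, -71.2, 241.4]
ft_force: [-0.3, -0.3, -1.6]
width: 53.8
grasp_force: 30.0
t 58.45 p [678.753 -71.166 241.362] rv [-2.441 -1.974  0.001] w 53.8 F [-0.318 -0.276 -1.624] q [-0.12  0.51  1.49  0.    1.15  0.09]
d_tool [ 399.784 -369.467   -2.604] rot [-0.002 -0.001 -0.001]
```

```bash
python3 jog.py '[[28.6,-26.4,-0.2,0,0,0],[28.6,-26.4,-0.2,0,0,0],[28.6,-26.4,-0.2,0,0,0],[28.6,-26.4,-0.2,0,0,0],[28.6,-26.4,-0.2,0,0,0]]' | grep -E "ee|gra"
python3 jog.py '[[28.6,-26.4,-0.2,0,0,0],[28.6,-26.4,-0.2,0,0,0],[28.6,-26.4,-0.2,0,0,0],[28.6,-26.4,-0.2,0,0,0],[28.6,-26.4,-0.2,0,0,0]]' | grep -E "ee|gra"
python3 jog.py '[[28.6,-26.4,-0.2,0,0,0],[28.6,-26.4,-0.2,0,0,0],[28.6,-26.4,-0.2,0,0,0],[28.6,-26.4,-0.2,0,0,0],[0,0,0,0,0,0]]' | grep -E "ee|gra"
python3 jog.py '[[0,0,0,0,0,0],[0,0,0,0,0,0],[0,0,0,0,0,0]]' | grep -E "ee|gra"
python3 - <<'E'
from fit import *
w=snap('wrist','w17');t=snap('top','t5');s=snap('scene','s7');st();mv([401,397,70],tool(78,0))
# is jar A still standing where put? (scene and top, brightness-free check by projected cap colour)
for d in (t,s,w):
    for X in([502,377,97],[502,377,40],[453,387,5],[350,408,5]):
        u,v=proj(d,X).round().astype(int); print((u,v), d['img'][v-1:v+2,u-1:u+2].reshape(-1,3).mean(0) if 1<v<382 and 1<u<510 else None)
E
```

```text
ee_pos: [579.0, 97.6, 242.3]
grasp_force: 30.0
ee_pos: [480.3, 265.5, 243.8]
grasp_force: 30.0
ee_pos: [399.6, 403.2, 245.0]
grasp_force: 30.0
ee_pos: [403.2, 397.3, 244.8]
grasp_force: 30.0
t 60.1 p [403.54 397.32 245.09] rv [-2.45 -1.97  0.  ] w 53.8 F [ 0.32  0.46 -1.28] q [0.76 0.33 1.76 0.   1.05 0.97]
d_tool [ -0.97  -2.19 175.1 ] rot [-0.   -0.   -0.01]
(np.int64(81), np.int64(192)) [205.56 205.44 203.22]
(np.int64(92), np.int64(196)) [253.   250.89 249.22]
(np.int64(91), np.int64(216)) [254.56 254.22 254.22]
(np.int64(77), np.int64(254)) [224.56 218.22 217.22]
(np.int64(334), np.int64(128)) [121.67 123.67 117.33]
(np.int64(332), np.int64(141)) [145.11 138.67 127.56]
(np.int64(323), np.int64(142)) [156.56 152.22 141.78]
(np.int64(307), np.int64(130)) [132.78 129.89 122.44]
(np.int64(364), np.int64(181)) [139.33 144.67 138.11]
(np.int64(348), np.int64(167)) [69.89 75.   71.11]
(np.int64(299), np.int64(160)) [232.22 232.67 225.78]
(np.int64(212), np.int64(162)) [153.67 154.11 145.67]
```

```bash
python3 jog.py '[[-0.2,-0.5,34,0,0,0],[-0.2,-0.5,34,0,0,0],[-0.2,-0.5,34,0,0,0],[-0.2,-0.5,34,0,0,0],[0,0,34,0,0,0]]' | grep -E "ee|ft|gra"
python3 jog.py '[[0,0,4,0,0,0],[0,0,3,0,0,0],[0,0,0,0,0,0],[0,0,0,0,0,0]]' | grep -E "ee|ft|gra"
python3 jog.py '[[0,0,2,0,0,0],[0,0,0,0,0,0]]' | grep -E "ee|ft|gra"
python3 jog.py '[[0,0,1,0,0,0],[0,0,0,0,0,0]]' | grep -E "ee|ft|gra"
```

```text
ee_pos: [401.2, 397.5, 74.0]
ft_force: [0.3, -0.2, -2.6]
grasp_force: 30.0
ee_pos: [401.8, 399.1, 70.0]
ft_force: [-0.5, -1.0, -1.6]
grasp_force: 30.0
ee_pos: [401.3, 399.0, 67.7]
ft_force: [0.6, 0.8, -2.3]
grasp_force: 30.0
ee_pos: [400.7, 398.5, 65.8]
ft_force: [-0.3, 0.3, -1.3]
grasp_force: 30.0
```

```bash
python3 jog.py '[[0,0,3,0,0,0],[0,0,2,0,0,0],[0,0,0,0,0,0]]' | grep -E "ee|ft"
python3 jog.py '[[0,0,1,0,0,0],[0,0,0,0,0,0]]' | grep -E "ee|ft"
python3 jog.py '[[0,0,1,0,0,0],[0,0,0,0,0,0]]' | grep -E "ee|ft"
python3 jog.py '[[0,0,1,0,0,0],[0,0,0,0,0,0]]' | grep -E "ee|ft"
```

```text
ee_pos: [400.2, 398.0, 59.7]
ft_force: [0.1, -1.1, -2.2]
ee_pos: [400.3, 398.1, 58.8]
ft_force: [0.4, -0.7, -1.9]
ee_pos: [400.4, 398.2, 58.0]
ft_force: [-0.8, -0.2, -1.5]
ee_pos: [400.5, 398.3, 57.3]
ft_force: [0.0, -0.1, 1.1]
```

```bash
python3 jog.py '[[0,0,1,0,0,0],[0,0,0,0,0,0]]' | grep -E "ee|ft"
python3 jog.py '[[0,0,0,0,0,0],[0,0,0,0,0,0],[0,0,0,0,0,0],[0,0,0,0,0,0],[0,0,0,0,0,0]]' 84 | grep -E "ee|ft|wid"
python3 jog.py '[[0,0,-10,0,0,0],[0,0,-36,0,0,0],[0,0,-36,0,0,0],[0,0,-36,0,0,0],[0,0,-36,0,0,0]]' | grep -E "ee|ft|wid"
python3 jog.py '[[-36,0,-20,0,0,0],[-36,0,-20,0,0,0],[-36,0,0,0,0,0],[0,0,0,0,0,0],[0,0,0,0,0,0]]' | grep -E "ee|ft|wid"
python3 - <<'E'
from fit import *
w=snap('wrist','w18');s=snap('scene','s8');st()
for n,X in(("A",(502,377)),("B",(400.5,398))):
    print(n)
    for d in(w,s):
        for z in(97,60,30): 
            u,v=proj(d,[*X,z]).round().astype(int); print((u,v),d['img'][v-1:v+2,u-1:u+2].reshape(-1,3).mean(0) if 1<v<382 and 1<u<510 else None)
# caps: grey ellipses on jar tops in the wrist picture
g=cv2.medianBlur(cv2.cvtColor(w['img'],7),3)
c=cv2.HoughCircles(g,cv2.HOUGH_GRADIENT,1,30,param1=80,param2=18,minRadius=13,maxRadius=26)
for u,v,r in (c[0][:10] if c is not None else []): print("circle",u,v,r,"at z97",atz(w,(u,v),97)[:2], "r mm",np.linalg.norm(atz(w,(u+r,v),97)-atz(w,(u,v),97)))
E
```

```text
ee_pos: [400.6, 398.3, 57.3]
ft_force: [-3.1, -3.0, 11.8]
ee_pos: [400.5, 398.2, 56.0]
ft_force: [-0.7, 0.7, -0.7]
width: 82.2
ee_pos: [400.4, 397.8, 212.3]
ft_force: [1.2, 0.5, -1.3]
width: 84.0
ee_pos: [377.6, 291.3, 251.2]
ft_force: [0.1, -0.4, -0.4]
width: 83.9
t 63.45 p [378.25 293.02 250.62] rv [-2.44 -1.97 -0.  ] w 84.0 F [-1.28  0.49  0.18] q [0.63 0.19 1.94 0.   1.01 0.85]
A
(np.int64(375), np.int64(58)) [168.89 176.78 165.78]
(np.int64(362), np.int64(62)) [177.   183.56 173.44]
(np.int64(354), np.int64(64)) [49.67 54.11 50.56]
(np.int64(334), np.int64(128)) [137.67 140.33 131.78]
(np.int64(333), np.int64(136)) [192.44 186.22 172.56]
(np.int64(332), np.int64(143)) [143.56 137.33 127.  ]
B
(np.int64(256), np.int64(59)) [174.56 181.   171.  ]
(np.int64(256), np.int64(62)) [175.22 180.11 171.22]
(np.int64(256), np.int64(64)) [174.56 180.22 169.78]
(np.int64(317), np.int64(115)) [136.44 139.22 130.56]
(np.int64(316), np.int64(124)) [217.78 210.22 195.78]
(np.int64(315), np.int64(130)) [143.33 135.56 125.67]
circle 255.5 54.5 22.1 at z97 [400.55 401.44] r mm 19.021000904725618
circle 375.5 56.5 21.0 at z97 [502.26 378.39] r mm 18.679241182767274
```

Both caps show up as 19 mm radius circles at z 97 where the jars were set down, so both stand upright in the tray. Handing in.

```bash
python3 -c "
from workcell import ctrl
print(ctrl.close_job())"
```

```text
the job is handed in; nothing more can be done
None
```

The job is handed in: two jars were present, and both now stand upright in the tray after the knob reset and four full treadle strokes (two more fell short or were marginal), with the arm clear at about 63 s; I avoided the beaker, tube rack and tip box but did not re-measure them at the end.

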